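# Turn over a shower control panel in the repair frame, lock it and clip in the new module

## Robot

A 6-joint arm with a two-finger parallel gripper is mounted at the origin on the work surface. World frame = base frame: x ahead of the robot, y to its left, z up, the work surface at z = 0. Lengths are in m, angles in rad, forces in N, time in s.
With the tool pointing down it reaches from about 0.275 to 0.725 m from the base axis. Payload 5.6 kg.
Tool frame: the origin (TCP) lies between the finger pads; the fingertips stand ahead of it and the grasp point (between the pads) lies 5 mm behind it (ctrl.tip_extent is the z of the fingertips in the tool frame, in m); z points along the fingers, x is the direction in which the jaws open and shut, and the axes are right-handed (so a half turn about z gives the same grasp; the last joint's range is limited). The gripper opens to 85 mm and grips with 20 to 120 N. Pads are 22 mm wide; open, the fingers measure 114 mm over their backs; the gripper's body (76 mm by 85 mm) begins 54 mm behind the grasp point. The pads swing forward as they close: fully open they stand 13 mm farther back than shut.
Start: joints at [-1.007, 0.255, 0.108, 0, -1.424, -0.285], TCP at [0.151, -0.529, 0.245] pointing down, gripper open.
Joint ranges: [-2.95, 2.95], [-1.21, 1.97], [-1.09, 1.5], [-2.87, 1.71], [-2.94, -0.07], [-3.05, 3.05]. Speed limits (rad/s): [2.57, 2.57, 3.14, 3.14, 3.14, 3.14].

## Interface

Orientations are given as a rotation vector (axis times angle).
In Python, from plant import ctrl gives the robot as it stands.
- The arm moves only by the tool step_arm, never from a script. Its argument "targets" is text: rows parted by semicolons, each of 4 numbers parted by spaces: the shift along the tool's x, y, z in m, then the turn about the tool's z in degrees. In form: dx dy dz spin; .... A call has 1 to 12 rows; each row is the pose to reach, as a shift and turn from the pose commanded when the call began, along the tool's axes at that moment; what a row does not reach only later rows make up. A row lasts 1/8 s, in which the tool goes at most 62.5 mm and 10.7 degrees, less where a joint would pass 70% of its speed; a pose out of reach is approached as far as the arm can. A call with a gripper value outside its range is refused whole. "hand" is the opening in per cent of the stroke, from 0 (shut) to 100 (fully open), set as the call begins (left out, the last holds). The fingers move at their own pace and stop on an object; the grip force is fixed at half the most. Time passes only in rows, so rows that repeat a pose let the fingers close. It gives the time, the measured TCP pose, the force and the opening at its end, in the units of the state.
- ctrl.sense(): the state, without advancing time (a new reading comes with each control period).
- ctrl.capture(name): name is "scene" or "top" or "wrist"; returns the picture (420x560x3 uint8, blue, green, red); there is no depth.
- ctrl.camera_params(name): a dict with "fx", "fy", "cx", "cy" (pixels), "k1" (the pictures are not rectified: a ray, as slopes to the right and down, at radius r is drawn at 1 + k1 r^2 times it, then the intrinsics apply), "R" (3x3) and "t" (3): a world point X has camera coordinates R X + t; the wrist camera has in their place "tool_from_camera" (4x4, takes a point from camera to tool coordinates, whose origin is the TCP and whose axes are the tool frame's). Camera axes: x right, y down, z forward; pixel columns grow to the right and rows downward; lengths in m; the calibration is good to about 2 mm. A picture is of the moment at which its call begins: read the wrist's pose just before it. camera_params takes no time and is no camera call.
- ctrl.close_job(): hands the job in, once; it reports no verdict.
The state is a dict: "time": time; "joint_positions": joint angles; "dq": joint speeds; "joint_efforts": joint torques, N m; "tool_pos": TCP position; "eef_rot": TCP orientation; "force": force on the tool from outside, world axes, zero at the start; "ft_torque": the same for the moment, N m; "grip_width": finger opening in m.
Only numpy, scipy, OpenCV 4.12 (cv2) and the standard library are available. Lean on these libraries where they do the work, as an engineer would, in place of code of your own. Each camera call takes 0.05 s, during which the arm holds its last target.

## Task

The shower control panel sits display-up in the loose repair frame. Swing it over by its T-grip until its back lies level on top, then turn the wing knob clockwise until it is tight so that the frame is locked. Then draw the long finned module up out of the rack, lay it down flat on the counter with its fins up and let go, take it again across its width and press it, fins up, fully home between the two spring clips on the panel's back; leave the frame level and locked, and leave the shorter unit, the cartridge, the lever handle and the roller where they are.

Things in the scene. Friction and masses are not known exactly. Their poses are not given: they have to be found in the camera images.
- axis (a point): Middle of the repair frame's rotation axis, 140 mm above the counter, fixed. y: the rotation axis (level); x: level, away from the robot at yaw 0; z up. Between two posts turns the holder: aluminium rails 10 mm thick, 252 mm long, 55 mm either side of the axis, with a white panel 100 (x) x 220 (y) x 14 mm clamped in it, centred on the axis.
- stand: Fixed stand of the repair frame, same directions as axis. Origin: centre of the underside of its base plate, 150 (x) x 370 (y) x 12 mm. Two posts at y = +-162 mm carry bearing heads 48 (x) x 26 (y) mm whose tops are 166 mm above the counter; the wing knob stands on the +y one.
- holder (a joint): Turn of the holder, rad. 0: level, display up, T-grip on the robot's side (-x of axis). Grows as the T-grip is carried up and over the top away from the robot: pi/2 = T-grip straight up, pi = level, back up, T-grip on the far side (+x). Range -0.5 to 3.65. Knob loose: about 1 N at the grip turns it and it stays where left; knob tight: braked.
- t_grip (a point): Centre of the holder's T-grip: black cylinder, 16 mm in diameter, 34 mm long, parallel to the rotation axis and 105 mm from it, on an 8 mm stem; turns with the holder. Free all round (the rail is 45 mm nearer to the axis). Pinched on its two flat ends from above, it pivots between the pads through the whole half turn, shifting a few mm in them: check the angle.
- lock (a joint): Wing knob that clamps the holder, rad. 0 = fully loose; grows clockwise seen from above to the stop at 1.4; starts below 0.3. It bites from about 0.8 and is tight above 1.15, when it brakes the holder with 1 N m or more. Turning it takes 0.15 to 0.25 N m (more at the stop); let go, it stays, springing back at most 0.05.
- lock_grip (a point): Centre of the lock knob's wing, on its vertical axis, 193 mm above the counter, over the stand's +y (left) post. The wing is a black upright bar 48 mm long, 13 mm thick, 24 mm high; below it 15 mm of stem down to the bearing head. The point's x runs along the bar (parallel to axis x at joint 0) and turns with it.
- bay (a point): Centre of the module's bay on the surface of the panel's back, 7 mm from the rotation axis. z points out of the back (up when the holder is at pi), y along the rotation axis. The module lies in it with its 100 mm length along y. Low ribs (8 mm high, rounded, 1.5 mm play) at the four corners locate it; the middle 70 mm of its long sides is free for fingers.
- clip_nose (a point): Nose of the +y one of the two equal steel spring clips at the bay's ends (y = +-48 mm of bay), 26 mm above the bay surface. Each is 22 mm wide and flares outward by 6 mm up to 39 mm above the surface as a lead-in. The module is pressed straight down between them with 5 to 12 N; the noses give way and snap over its ends once it is down on the surface.
- module_center (a point): Centre of the black control module, a solid box 58 (x) x 100 (y) x 24 (z) mm, about 0.18 kg. Its +z face carries two blocks of fins 3 mm high, 24 x 22 mm, 31 mm either side of the middle, bare between. At the start it stands on a long edge in the rack, +z (fins) away from the robot, x down. Its centre is 12 mm above the counter lying fins up, 12 mm above bay seated.
- module: The same control module; the origin is its centre, axes as for module_center. Set down free on its long edge it stands by itself (58 mm high, 24 mm thick) and tips over flat when its top is pushed more than about 22 mm sideways; toppled with its top towards the robot it lies fins up.
- rack: Grey stock rack, 200 (x) x 124 (y) x 21 mm, fixed; origin at the centre of its underside. Two channels along y at x = +-44 mm, floor 5 mm up, 27 mm wide, walls to 21 mm above the counter; the module stands in either one and reaches 63 mm above the counter.
- spare_center (a point): Centre of the other unit in the rack: same black box but only 70 mm long and without fins. To be left alone.
- cartridge_at (a point): Blue mixer cartridge with brass stem, 38 mm across, 60 mm high, standing on the counter; point 15 mm up. To be left alone.
- handle_at (a point): Chrome lever handle, round foot 46 mm with a loop reaching 105 mm towards +x, on the counter; point 15 mm above the foot's underside. To be left alone.
- roller_at (a point): Shower-door roller, grey bracket 30 mm with a white wheel, 39 mm high; point 15 mm up. To be left alone.
Mind the look-alikes: they are no part of the job. Leave any green or turquoise look-alike of the module alone.

How it is judged:
By the outcome, as a careful person would: the job done as asked, in the order asked, and still so for the second after the job is handed in, with the robot touching nothing.
It also fails if it takes over 72 s, if anything falls off the work surface, if the arm or the gripper's body presses on something with over 40 N, if the wrist force passes 120 N, or if a joint passes its speed limit or range.

## Working session

There is one attempt and no reset: what is moved stays moved. The work goes in short steps, Python scripts to look and compute and a tool call to move; the robot and the scene stay as the last step left them, time stands still between calls to the robot, and variables do not carry over. Pictures are saved under pics/ and viewed, and the job is handed in when it is done.

Besides the shell and the picture viewer there is one more tool, called after "Emit:" as name(argument=value, ...), one argument or row to a line, values as JSON. step_arm: Moves the arm, as the interface text tells. Its arguments: {"type":"object","properties":{"targets":{"type":"string"},"hand":{"type":"number"}},"required":["targets"]}

```bash
ls; mkdir -p pics
cat > look.py <<'E'
import sys,cv2,json
from plant import ctrl
s=ctrl.sense()
print({k:s[k] for k in ('time','tool_pos','eef_rot','force','grip_width','joint_positions')})
tag=sys.argv[1]
for n in sys.argv[2:]:
    im=ctrl.capture(n); cv2.imwrite(f'pics/{tag}_{n}.png',im)
E
python3 look.py a scene top wrist; python3 -c "
from plant import ctrl
for n in ('scene','top','wrist'): print(ctrl.camera_params(n))
print(ctrl.tip_extent)"
```

```text
pics
{'time': 0.0, 'tool_pos': array([ 0.15126546, -0.52829942,  0.24439887]), 'eef_rot': array([-1.89043574e+00, -2.50720009e+00, -1.69152701e-03]), 'force': array([ 0.39354865,  0.04757978, -0.03835508]), 'grip_width': 0.08574022689174335, 'joint_positions': array([-1.00743021e+00,  2.55736336e-01,  1.06992902e-01, -4.61074109e-04,
       -1.42389347e+00, -2.84617767e-01])}
{'fx': 424.0710960058678, 'fy': 424.0710960058678, 'cx': 280.8482955602566, 'cy': 211.17284940790285, 'k1': -0.11242290782028744, 'R': array([[-0.23908318,  0.97098706, -0.00483407],
       [ 0.72889872,  0.17618091, -0.66156401],
       [-0.64151842, -0.16169238, -0.74987311]]), 't': array([ 0.26241643, -0.23322218,  1.5013277 ])}
{'fx': 513.7907789314007, 'fy': 513.7907789314007, 'cx': 274.75416140183256, 'cy': 213.88991990807597, 'k1': -0.09747031430868676, 'R': array([[-0.00608165, -0.99979102, -0.01951744],
       [-0.99852391,  0.00712507, -0.05384451],
       [ 0.05397232,  0.01916117, -0.99835857]]), 't': array([-0.12448888,  0.48009   ,  1.91710046])}
{'fx': 294.2420485435168, 'fy': 294.2420485435168, 'cx': 276.7790338117276, 'cy': 211.98979809304615, 'k1': -0.05001894733841152, 'tool_from_camera': array([[ 9.99999528e-01, -1.48466975e-04, -9.59991973e-04,
        -1.70230808e-04],
       [ 4.37739861e-04,  9.51097263e-01,  3.08891251e-01,
        -7.98613066e-02],
       [ 8.67185589e-04, -3.08891525e-01,  9.51096879e-01,
        -1.29344223e-01],
       [ 0.00000000e+00,  0.00000000e+00,  0.00000000e+00,
         1.00000000e+00]])}
0.014
```

View pics/a_scene.png

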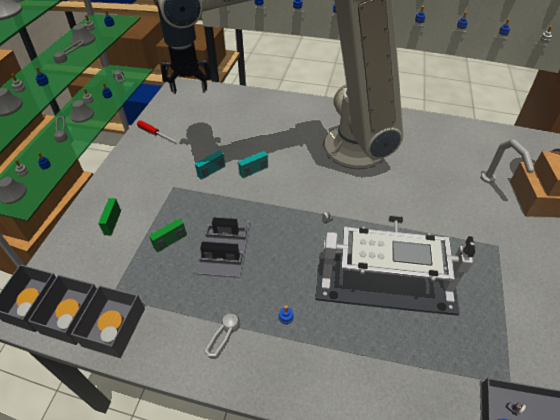

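View pics/a_top.png

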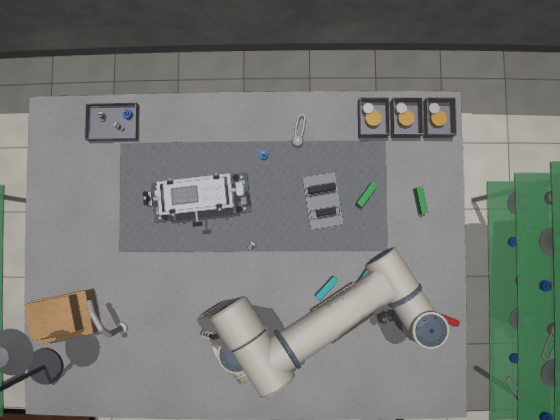

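View pics/a_wrist.png

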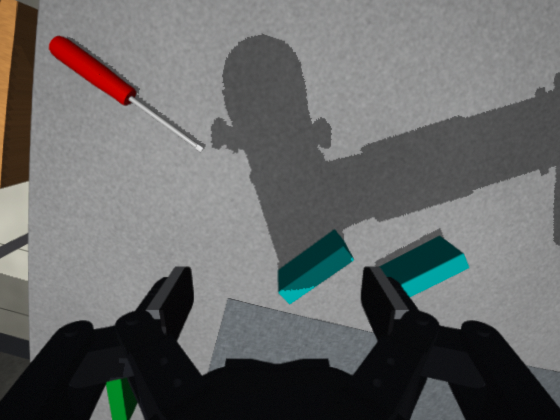

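Run:
```python
import cv2
a=cv2.imread('pics/a_top.png')[160:235,130:260]; cv2.imwrite('pics/a1.png',cv2.resize(a,None,fx=6,fy=6,interpolation=cv2.INTER_CUBIC))
a=cv2.imread('pics/a_top.png')[140:240,290:390]; cv2.imwrite('pics/a2.png',cv2.resize(a,None,fx=6,fy=6,interpolation=cv2.INTER_CUBIC))
a=cv2.imread('pics/a_scene.png')[205:320,310:485]; cv2.imwrite('pics/a3.png',cv2.resize(a,None,fx=4.5,fy=4.5,interpolation=cv2.INTER_CUBIC))
```

```text
(no output)
```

View pics/a1.png

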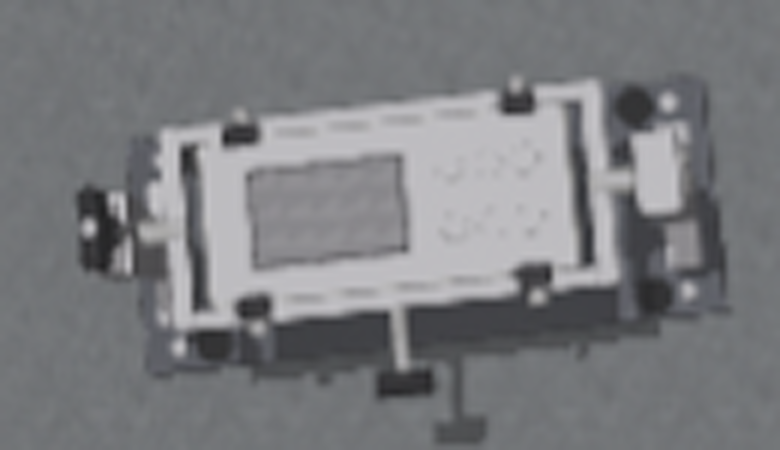

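View pics/a2.png

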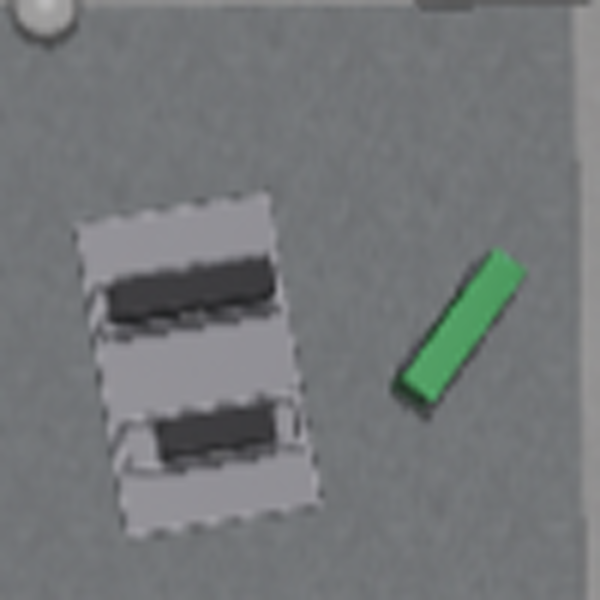

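View pics/a3.png

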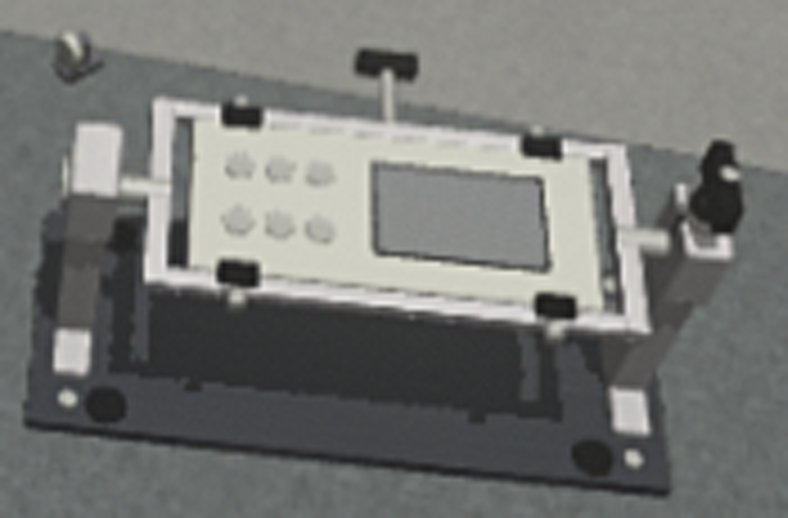

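```bash
cat > geo.py <<'E'
import numpy as np
from scipy.optimize import least_squares
from scipy.spatial.transform import Rotation as Ro
from plant import ctrl
def dist(cp,X):
    s=X[...,:2]/X[...,2:]; r2=(s**2).sum(-1,keepdims=True)
    s=s*(1+cp['k1']*r2); return s*[cp['fx'],cp['fy']]+[cp['cx'],cp['cy']]
def proj(n,P,pose=None):
    cp=ctrl.camera_params(n); P=np.atleast_2d(P)
    if n=='wrist':
        T=cp['tool_from_camera']; t,rv=pose
        Pt=Ro.from_rotvec(rv).inv().apply(P-t)
        return dist(cp,(Pt-T[:3,3])@T[:3,:3])
    return dist(cp,P@np.array(cp['R']).T+cp['t'])
def ray(n,uv,pose=None):
    cp=ctrl.camera_params(n); d=(np.array(uv,float)-[cp['cx'],cp['cy']])/[cp['fx'],cp['fy']]
    s=d.copy()
    for _ in range(30): s=d/(1+cp['k1']*(s**2).sum())
    v=np.array([*s,1.])
    if n=='wrist':
        T=cp['tool_from_camera']; R=Ro.from_rotvec(pose[1])
        return R.apply(T[:3,3])+pose[0],R.apply(T[:3,:3]@v)
    R=np.array(cp['R']); return -R.T@cp['t'],R.T@v
def at_z(n,uv,z,pose=None):
    o,v=ray(n,uv,pose); return o+v*(z-o[2])/v[2]
E
cat > fit.py <<'E'
from geo import *
T=lambda u,v:((u+.5)/6-.5+130,(v+.5)/6-.5+160)
S=lambda u,v:((u+.5)/4.5-.5+310,(v+.5)/4.5-.5+205)
obs=[('top','tg',T(405,383)),('scene','tg',S(386,65)),('top','hd',T(658,172)),('scene','hd',S(98,158)),
('top','b--',T(728,308)),('top','b-+',T(148,372)),('top','b+-',T(705,78)),('scene','b+-',S(25,422)),('scene','b++',S(668,490)),
('top','kn',T(93,230)),('scene','kn',S(715,190))]
def loc(k,a):
    if k=='tg': return (-.105*np.cos(a),0,.140+.105*np.sin(a))
    if k=='hd': return (0,-.162,.166)
    if k=='kn': return (0,.162,.200)
    s=[1 if c=='+' else -1 for c in k[1:]]; return (.075*s[0],.185*s[1],.012)
def res(p):
    r=[]
    for n,k,uv in obs:
        l=np.array(loc(k,p[3])); c,s=np.cos(p[2]),np.sin(p[2])
        W=[p[0]+c*l[0]-s*l[1],p[1]+s*l[0]+c*l[1],l[2]]
        r.append((proj(n,W)[0]-uv))
    return np.concatenate(r)
o=least_squares(res,[.45,.15,0,0],loss='soft_l1')
print(o.x,np.degrees(o.x[2:])); 
for q,x in zip(obs,res(o.x).reshape(-1,2)): print(q[:2],x.round(2))
E
python3 fit.py
python3 - <<'E'
from geo import *
T=lambda u,v:((u+.5)/6-.5+290,(v+.5)/6-.5+140)
for n,uv,z in [('mod TL',(108,295),.063),('TR',(272,258),.063),('BR',(275,298),.063),('BL',(112,325),.063),
 ('rTL',(78,228),.021),('rTR',(268,193),.021),('rBR',(322,505),.021),('rBL',(130,535),.021),('spTL',(155,420),.063),('spTR',(272,402),.063)]:
    print(n,at_z('top',T(*uv),z).round(4))
E
```

```text
[0.54733068 0.15342296 0.09875728 0.02929379] [5.65837517 1.67841043]
('top', 'tg') [-0.04 -0.65]
('scene', 'tg') [-0.48 -0.08]
('top', 'hd') [-0.05 -0.69]
('scene', 'hd') [-0.85 -1.  ]
('top', 'b--') [-0.01  0.04]
('top', 'b-+') [-0.26 -0.3 ]
('top', 'b+-') [-0.21 -1.04]
('scene', 'b+-') [-0.63 -1.19]
('scene', 'b++') [ 0.75 -0.3 ]
('top', 'kn') [-0.33 -1.22]
('scene', 'kn') [ 2.02 -2.37]
mod TL [ 0.5678 -0.2494  0.063 ]
TR [ 0.5898 -0.3498  0.063 ]
BR [ 0.5652 -0.3513  0.063 ]
BL [ 0.5494 -0.2517  0.063 ]
rTL [ 0.6143 -0.233   0.021 ]
rTR [ 0.6355 -0.352   0.021 ]
rBR [ 0.4401 -0.3831  0.021 ]
rBL [ 0.4223 -0.2635  0.021 ]
spTL [ 0.4912 -0.2773  0.063 ]
spTR [ 0.5016 -0.3486  0.063 ]
```

```bash
cat > go.py <<'E'
# usage: go.py x y z yaw_deg(of tool x axis; pass 'k' keep)  -> row numbers from present pose
import sys
from geo import *
s=ctrl.sense(); R=Ro.from_rotvec(s['eef_rot']); M=R.as_matrix()
yaw=np.degrees(np.arctan2(M[1,0],M[0,0]))
print('t',round(s['time'],2),'tcp',s['tool_pos'].round(4),'yaw',yaw.round(2),'zaxis',M[:,2].round(4),'q',s['joint_positions'].round(3),'F',s['force'].round(2),'w',round(s['grip_width'],4))
a=sys.argv[1:]
if a:
    d=R.inv().apply(np.array([float(v) for v in a[:3]])-s['tool_pos'])
    for k in (0,180):
        if a[3]=='k': sp=0
        else: sp=-((float(a[3])+k-yaw+180)%360-180)
        print('mm',(d*1000).round(1),'spin',round(sp,2))
        if a[3]=='k': break
E
python3 go.py .42 .14 .30 95.66; python3 go.py .52 -.29 .30 10
python3 - <<'E'
from geo import *
for n,uv,z in [('cart',(264,155),.03),('roller',(252,245),.02),('handle',(297,142),.02)]: print(n,at_z('top',uv,z).round(3))
E
```

```text
t 0.15 tcp [ 0.1513 -0.5284  0.2446] yaw 105.97 zaxis [-5.0e-04  1.4e-03 -1.0e+00] q [-1.007  0.256  0.107 -0.    -1.424 -0.285] F [0.41 0.51 0.49] w 0.085
mm [568.8 442.2 -54.6] spin 10.31
mm [568.8 442.2 -54.6] spin -169.69
t 0.15 tcp [ 0.1513 -0.5284  0.2446] yaw 105.97 zaxis [-5.0e-04  1.4e-03 -1.0e+00] q [-1.007  0.256  0.107 -0.    -1.424 -0.285] F [0.41 0.51 0.49] w 0.085
mm [127.8 420.1 -55.2] spin 95.97
mm [127.8 420.1 -55.2] spin -84.03
cart [ 0.7   -0.089  0.03 ]
roller [ 0.363 -0.042  0.02 ]
handle [ 0.75  -0.213  0.02 ]
```

```bash
python3 go.py .46 -.28 .32 95.66
```

```text
t 0.15 tcp [ 0.1513 -0.5284  0.2446] yaw 105.97 zaxis [-5.0e-04  1.4e-03 -1.0e+00] q [-1.007  0.256  0.107 -0.    -1.424 -0.285] F [0.41 0.51 0.49] w 0.085
mm [154.  365.1 -75.2] spin 10.31
mm [154.  365.1 -75.2] spin -169.69
```

Emit:
step_arm(
  targets="0.022 0.052 -0.011 2; 0.044 0.104 -0.022 4; 0.066 0.156 -0.033 6; 0.088 0.208 -0.044 8; 0.11 0.26 -0.055 10; 0.132 0.312 -0.066 10.3; 0.154 0.365 -0.075 10.3; 0.154 0.365 -0.075 10.3; 0.154 0.365 -0.075 10.3",
)

```text
time: 1.27
tool_pos: [0.4598, -0.2801, 0.3199]
eef_rot: [-2.107, -2.329, 0.001]
force: [0.2, -0.4, 0.2]
grip_width: 0.0855
```

```bash
python3 look.py b wrist; python3 go.py .42 .14 .32 95.66
```

```text
{'time': 1.275, 'tool_pos': array([ 0.45977839, -0.28012012,  0.31986841]), 'eef_rot': array([-2.10744609e+00, -2.32870975e+00,  7.84214998e-04]), 'force': array([ 0.20118477, -0.37044409,  0.23630945]), 'grip_width': 0.08551409720269283, 'joint_positions': array([-2.56296043e-01,  2.23669489e-01,  2.53692580e-01,  4.78325022e-05,
       -1.60181038e+00, -1.21482674e+00])}
t 1.32 tcp [ 0.4593 -0.2806  0.32  ] yaw 95.65 zaxis [-7.e-04  1.e-04 -1.e+00] q [-0.257  0.223  0.253  0.    -1.602 -1.215] F [ 0.42 -0.95 -0.01] w 0.0853
mm [4.224e+02 2.300e+00 1.000e-01] spin -0.01
mm [4.224e+02 2.300e+00 1.000e-01] spin 179.99
```

View pics/b_wrist.png

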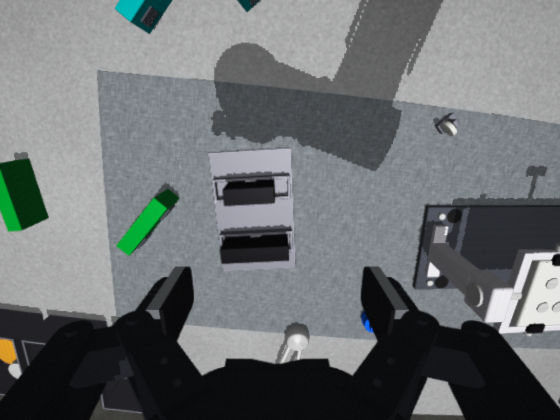

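Emit:
step_arm(
  targets="0.06 0 0 0; 0.12 0 0 0; 0.18 0 0 0; 0.24 0 0 0; 0.3 0 0 0; 0.36 0.001 0 0; 0.422 0.002 0 0; 0.422 0.002 0 0; 0.422 0.002 0 0",
)

```text
time: 2.45
tool_pos: [0.4201, 0.1389, 0.3203]
eef_rot: [2.109, 2.328, -0.0]
force: [-0.6, 0.3, -0.2]
grip_width: 0.0857
```

```bash
python3 look.py c wrist;  python3 - <<'E'
import cv2
a=cv2.imread('pics/b_wrist.png')[130:290,190:320]; cv2.imwrite('pics/b1.png',cv2.resize(a,None,fx=4,fy=4,interpolation=cv2.INTER_CUBIC))
E
```

```text
{'time': 2.45, 'tool_pos': array([0.42011132, 0.13891644, 0.32034903]), 'eef_rot': array([ 2.10932183e+00,  2.32777632e+00, -2.77667310e-04]), 'force': array([-0.57133502,  0.28937053, -0.20157676]), 'grip_width': 0.08570829294775932, 'joint_positions': array([ 6.76051451e-01,  2.66500085e-02,  2.58649616e-02,  3.14447356e-04,
       -1.57014004e+00, -2.14846017e+00])}
```

View pics/c_wrist.png

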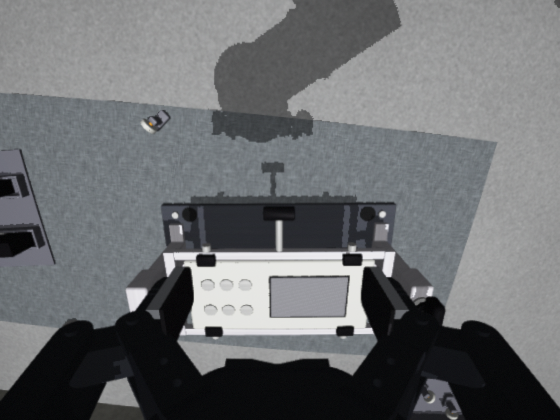

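View pics/b1.png

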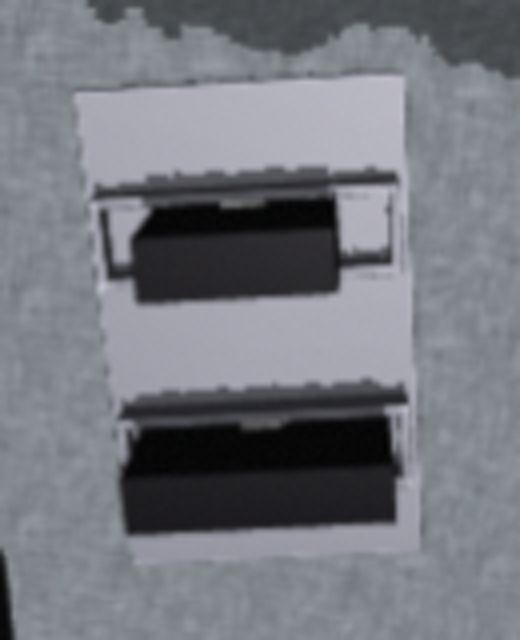

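Run:
```python
from geo import *
pc=(np.array([0.42011132, 0.13891644, 0.32034903]),np.array([ 2.10932183e+00,  2.32777632e+00, -2.77667310e-04]))
pb=(np.array([ 0.45977839, -0.28012012,  0.31986841]),np.array([-2.10744609e+00, -2.32870975e+00,  7.84214998e-04]))
for z in (.135,.14,.145): print(at_z('wrist',(279.3,213.5),z,pc).round(4))
for uv in((163,204),(395,204)): print('base',at_z('wrist',uv,.012,pc).round(4))
T=lambda u,v:((u+.5)/6-.5+130,(v+.5)/6-.5+160)
for z in (.135,.14,.145):print('top',at_z('top',T(405,383),z).round(4))
S=lambda u,v:((u+.5)/4.5-.5+310,(v+.5)/4.5-.5+205)
for z in (.135,.14,.145):print('sc',at_z('scene',S(386,65),z).round(4))
B=lambda u,v:((u+.5)/4-.5+190,(v+.5)/4-.5+130)
for n,uv,z in [('mod topfar L',(127,530),.063),('far R',(395,522),.063),('near L',(122,477),.063),('near R',(390,464),.063),
 ('rnearL',(75,93),.021),('rnearR',(404,76),.021),('rfarL',(135,563),.021),('rfarR',(418,549),.021)]:
    print(n,at_z('wrist',B(*uv),z,pb).round(4))
```

```text
[0.444  0.1435 0.135 ]
[0.4424 0.1433 0.14  ]
[0.4407 0.1431 0.145 ]
base [ 0.4867 -0.034   0.012 ]
base [0.4511 0.3267 0.012 ]
top [0.4409 0.1443 0.135 ]
top [0.4407 0.1434 0.14  ]
top [0.4405 0.1426 0.145 ]
sc [0.4356 0.1454 0.135 ]
sc [0.4401 0.1447 0.14  ]
sc [0.4446 0.144  0.145 ]
mod topfar L [ 0.59   -0.3494  0.063 ]
far R [ 0.5768 -0.252   0.063 ]
near L [ 0.5688 -0.352   0.063 ]
near R [ 0.554  -0.2564  0.063 ]
rnearL [ 0.4391 -0.382   0.021 ]
rnearR [ 0.4216 -0.2646  0.021 ]
rfarL [ 0.6275 -0.3521  0.021 ]
rfarR [ 0.6094 -0.2374  0.021 ]
```

```bash
python3 go.py .442 .1435 .134 95.66
```

```text
t 2.5 tcp [0.4203 0.1385 0.3204] yaw 95.57 zaxis [ 3.e-04 -2.e-04 -1.e+00] q [ 0.675  0.027  0.026  0.    -1.57  -2.149] F [-0.03 -0.42 -0.54] w 0.0853
mm [  2.9  22.1 186.5] spin -0.09
mm [  2.9  22.1 186.5] spin 179.91
```

Emit:
step_arm(
  targets="0.003 0.022 0.05 0; 0.003 0.022 0.1 0; 0.003 0.022 0.15 0; 0.003 0.022 0.1865 0; 0.003 0.022 0.1865 0; 0.003 0.022 0.1865 0",
)

```text
time: 3.25
tool_pos: [0.4431, 0.1446, 0.1357]
eef_rot: [2.109, 2.326, 0.004]
force: [-0.1, 0.2, 0.3]
grip_width: 0.0851
```

Emit:
step_arm(
  targets="0 0 0 0; 0 0 0 0; 0 0 0 0; 0 0 0 0; 0 0 0 0; 0 0 0 0",
  hand=0,
)

```text
time: 4.0
tool_pos: [0.4422, 0.1431, 0.1343]
eef_rot: [2.106, 2.327, -0.004]
force: [2.1, -8.5, 1.2]
grip_width: 0.033
```

```bash
python3 go.py; python3 look.py d wrist scene;  python3 - <<'E'
import cv2
a=cv2.imread('pics/d_scene.png')[150:320,310:485]; cv2.imwrite('pics/d1.png',cv2.resize(a,None,fx=3.5,fy=3.5,interpolation=cv2.INTER_CUBIC))
E
```

```text
t 4.0 tcp [0.4422 0.1431 0.1343] yaw 95.72 zaxis [ 7.e-04 -4.e-03 -1.e+00] q [ 0.654  0.155 -0.313  0.004 -1.105 -2.127] F [ 2.07 -8.54  1.23] w 0.033
{'time': 4.0, 'tool_pos': array([0.44218753, 0.14308734, 0.13426961]), 'eef_rot': array([ 2.10565505,  2.32722386, -0.00392243]), 'force': array([ 2.06652694, -8.54077775,  1.22894964]), 'grip_width': 0.03303106887493283, 'joint_positions': array([ 0.65442754,  0.15543101, -0.31257725,  0.00398134, -1.10468179,
       -2.12713354])}
```

View pics/d1.png

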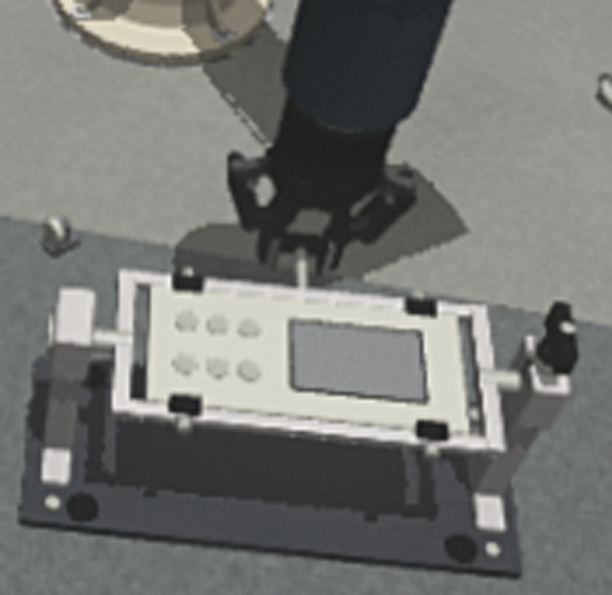

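View pics/d_wrist.png

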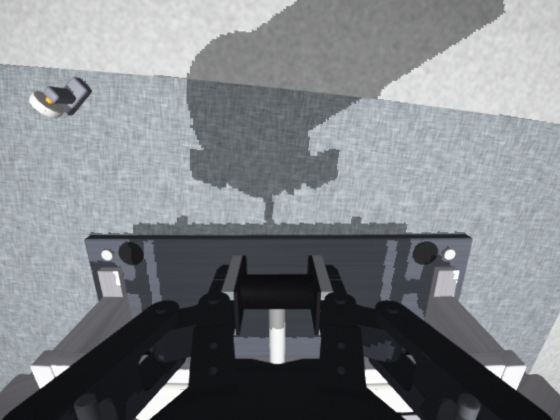

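Emit:
step_arm(
  targets="-0.001 0.0016 -0.0182 0; -0.001 0.0063 -0.0359 0; -0.001 0.0141 -0.0525 0; -0.001 0.0246 -0.0675 0; -0.001 0.0375 -0.0804 0; -0.001 0.0525 -0.0909 0; -0.001 0.0691 -0.0987 0; -0.001 0.0868 -0.1034 0; -0.001 0.105 -0.105 0; -0.001 0.105 -0.105 0",
)

```text
time: 5.35
tool_pos: [0.546, 0.1538, 0.2378]
eef_rot: [-2.109, -2.328, 0.005]
force: [-2.0, -2.0, -2.4]
grip_width: 0.033
```

```bash
python3 go.py; python3 look.py e wrist scene;  python3 - <<'E'
import cv2
a=cv2.imread('pics/e_scene.png')[150:320,310:485]; cv2.imwrite('pics/e1.png',cv2.resize(a,None,fx=3.5,fy=3.5,interpolation=cv2.INTER_CUBIC))
E
```

```text
t 5.35 tcp [0.546  0.1538 0.2378] yaw 95.64 zaxis [-0.0029 -0.002  -1.    ] q [ 0.55   0.294  0.142  0.    -1.422 -2.023] F [-1.98 -1.97 -2.43] w 0.033
{'time': 5.35, 'tool_pos': array([0.54600093, 0.15382114, 0.23783707]), 'eef_rot': array([-2.10882063, -2.32752395,  0.00530987]), 'force': array([-1.98338132, -1.96843615, -2.43451194]), 'grip_width': 0.0329714525930144, 'joint_positions': array([ 5.50381591e-01,  2.93905545e-01,  1.41964879e-01,  1.73446029e-04,
       -1.42232816e+00, -2.02268744e+00])}
```

View pics/e1.png

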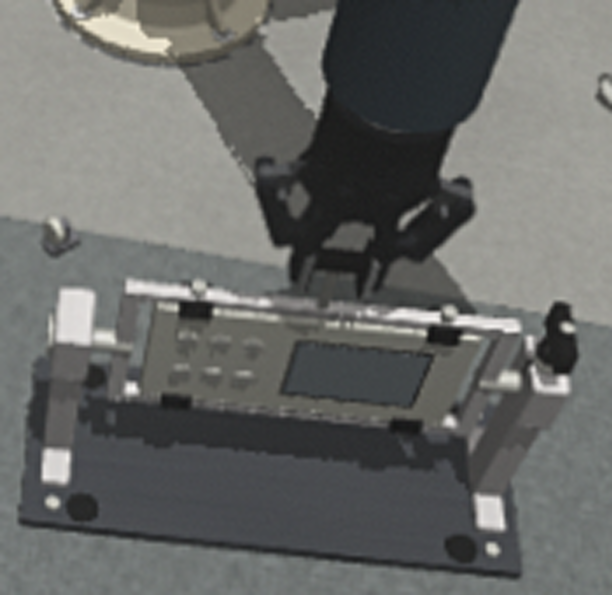

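View pics/e_wrist.png

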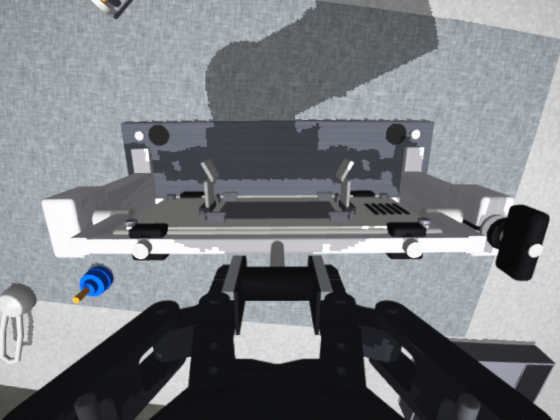

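Emit:
step_arm(
  targets="0 0.0182 0.0016 0; 0 0.0359 0.0063 0; 0 0.0525 0.0141 0; 0 0.0675 0.0246 0; 0 0.0804 0.0375 0; 0 0.0909 0.0525 0; 0 0.0987 0.0691 0; 0 0.1034 0.0868 0; 0 0.105 0.105 0; 0 0.105 0.105 0; 0 0.105 0.105 0",
)

```text
time: 6.82
tool_pos: [0.6526, 0.165, 0.1343]
eef_rot: [2.108, 2.326, 0.005]
force: [4.3, -1.6, 2.7]
grip_width: 0.0331
```

```bash
python3 go.py; python3 look.py f wrist scene;  python3 - <<'E'
import cv2
a=cv2.imread('pics/f_scene.png')[150:320,310:485]; cv2.imwrite('pics/f1.png',cv2.resize(a,None,fx=3.5,fy=3.5,interpolation=cv2.INTER_CUBIC))
E
```

```text
t 6.83 tcp [0.6526 0.165  0.1343] yaw 95.63 zaxis [ 0.0038  0.001  -1.    ] q [ 4.800e-01  5.430e-01  2.600e-01  1.000e-03 -1.284e+00 -1.952e+00] F [ 4.32 -1.58  2.72] w 0.0331
{'time': 6.825, 'tool_pos': array([0.65262473, 0.16500668, 0.13433069]), 'eef_rot': array([2.10818305, 2.32623251, 0.00517825]), 'force': array([ 4.31907767, -1.57514879,  2.72491919]), 'grip_width': 0.03306549044727341, 'joint_positions': array([ 4.79555317e-01,  5.42603607e-01,  2.59850819e-01,  9.49915458e-04,
       -1.28418768e+00, -1.95235341e+00])}
```

View pics/f1.png

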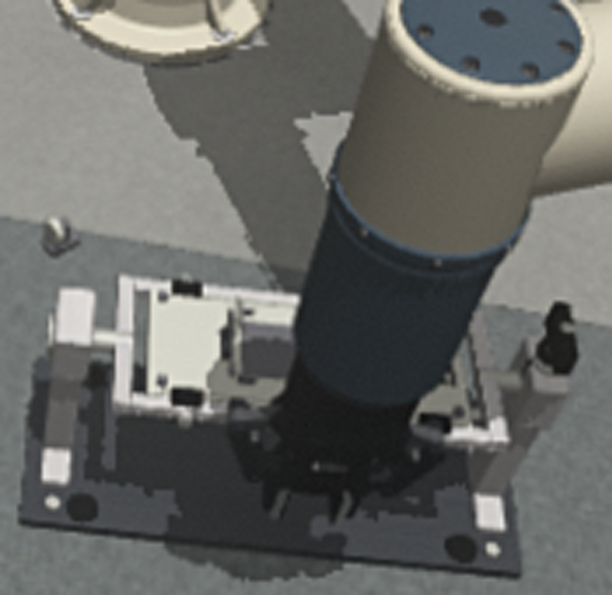

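View pics/f_wrist.png

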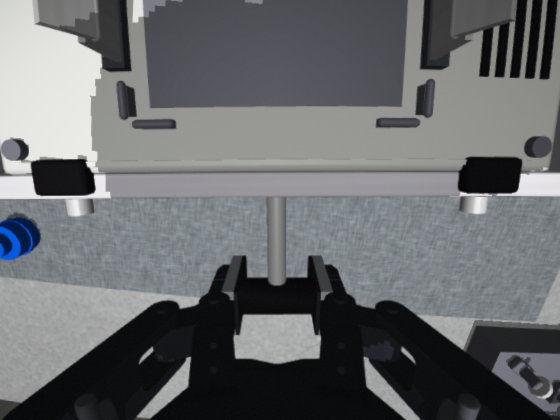

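Emit:
step_arm(
  targets="0 0 0 0; 0 0 0 0; 0 0 0 0; 0 0 0 0",
  hand=100,
)

```text
time: 7.42
tool_pos: [0.6507, 0.165, 0.1336]
eef_rot: [-2.108, -2.329, 0.0]
force: [0.1, -0.6, 0.3]
grip_width: 0.0856
```

Emit:
step_arm(
  targets="0 0 -0.05 0; 0 -0.03 -0.1 0; 0 -0.09 -0.15 0; 0 -0.15 -0.17 0; 0 -0.15 -0.17 0; 0 -0.15 -0.17 0",
)

```text
time: 8.18
tool_pos: [0.5012, 0.1501, 0.3047]
eef_rot: [2.108, 2.329, 0.003]
force: [0.4, 0.1, -0.8]
grip_width: 0.0855
```

```bash
python3 look.py g wrist top; python3 go.py
```

```text
{'time': 8.175, 'tool_pos': array([0.50115642, 0.1501484 , 0.30474769]), 'eef_rot': array([2.10754372, 2.32928652, 0.00341232]), 'force': array([ 0.40220113,  0.12177793, -0.81317879]), 'grip_width': 0.08545673194882669, 'joint_positions': array([ 5.90559302e-01,  1.90066888e-01,  1.73476384e-01, -1.74995588e-04,
       -1.55201017e+00, -2.06148013e+00])}
t 8.28 tcp [0.5019 0.1501 0.3027] yaw 95.67 zaxis [-1.6e-03 -6.0e-04 -1.0e+00] q [ 0.59   0.194  0.174 -0.    -1.552 -2.061] F [-0.03  0.23 -0.59] w 0.0854
```

View pics/g_wrist.png

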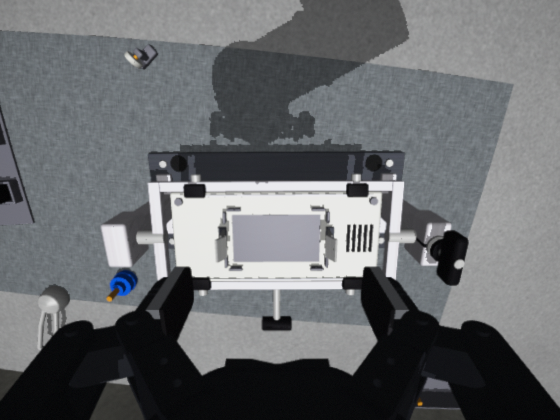

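Run:
```python
import cv2
a=cv2.imread('pics/g_wrist.png')
cv2.imwrite('pics/g1.png',cv2.resize(a[170:340,140:240],None,fx=3.5,fy=3.5,interpolation=cv2.INTER_CUBIC))
cv2.imwrite('pics/g2.png',cv2.resize(a[170:340,330:480],None,fx=3.5,fy=3.5,interpolation=cv2.INTER_CUBIC))
a=cv2.imread('pics/g_top.png')[160:235,130:260]; cv2.imwrite('pics/g3.png',cv2.resize(a,None,fx=6,fy=6,interpolation=cv2.INTER_CUBIC))
```

```text
(no output)
```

View pics/g1.png

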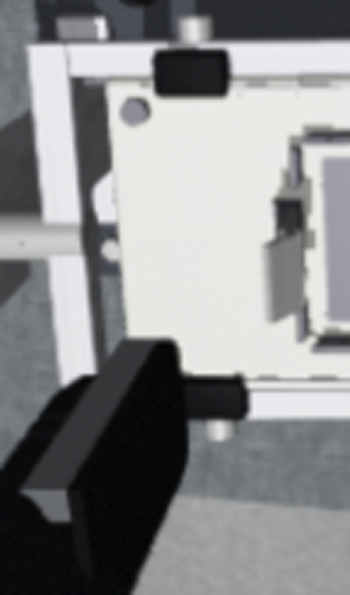

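View pics/g2.png

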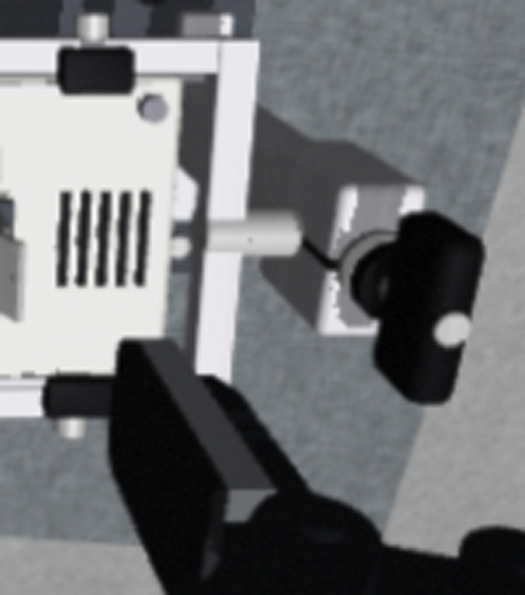

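View pics/g3.png

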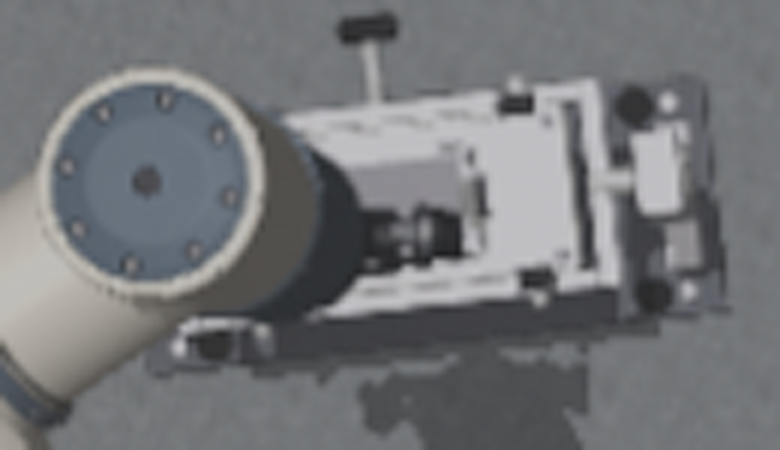

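```bash
cat > lev.py <<'E'
from geo import *
pose=(np.array([0.50115642, 0.1501484 , 0.30474769]),np.array([2.10754372, 2.32928652, 0.00341232]))
A=lambda u,v:np.array([(u+.5)/3.5-.5+140,(v+.5)/3.5-.5+170])
B=lambda u,v:np.array([(u+.5)/3.5-.5+330,(v+.5)/3.5-.5+170])
def W(p,l,turn=True):
    l=np.array(l,float); 
    if turn: # tilt d about y
        c,s=np.cos(p[3]),np.sin(p[3]); l=np.array([c*l[0]-s*l[2],l[1],s*l[0]+c*l[2]])
    c,s=np.cos(p[2]),np.sin(p[2])
    return np.array([p[0]+c*l[0]-s*l[1],p[1]+s*l[0]+c*l[1],.14+p[4]+l[2]])
pr=lambda p,l,t=True: proj('wrist',W(p,l,t),pose)[0]
def edge(p,l1,l2,uv):
    a,b=pr(p,l1),pr(p,l2); n=np.array([b[1]-a[1],a[0]-b[0]])/np.linalg.norm(b-a); return [n@(uv-a)]
def res(p):
    h=.06; L=.126; z=.005
    r=[*(pr(p,(-h,-L,z))-A(28,46)),*(pr(p,(-h,L,z))-B(258,42)),
     *edge(p,(-h,-L,z),(h,-L,z),A(62,388)),*edge(p,(-h,L,z),(h,L,z),B(232,378)),
     *edge(p,(h,-L,z),(h,L,z),A(300,418)),*edge(p,(h,-L,z),(h,L,z),B(20,416)),
     *(pr(p,(.105,0,0))-np.array([277,323])),
     p[4]/.0015*1.0]
    return np.array(r)
o=least_squares(res,[.547,.153,.0988,0,0]); print(o.x.round(4),'tilt deg',np.degrees(o.x[3]).round(2),np.degrees(o.x[2]))
print(res(o.x).round(2))
for d in (-3,0,3):
  q=least_squares(lambda x:res([*x[:3],np.radians(d),x[3]]),[.547,.153,.0988,0]); print(d,q.cost,q.x.round(4))
E
python3 lev.py
python3 - <<'E'
from geo import *
T=lambda u,v:((u+.5)/6-.5+130,(v+.5)/6-.5+160)
print('tgrip top', at_z('top',T(368,28),.14))
p=(np.array([0.50115642, 0.1501484 , 0.30474769]),np.array([2.10754372, 2.32928652, 0.00341232]))
for z in(.13,.14,.15):print(at_z('wrist',(277,323),z,p), at_z('top',T(368,28),z))
B=lambda u,v:np.array([(u+.5)/3.5-.5+330,(v+.5)/3.5-.5+170])
a=at_z('wrist',B(445,218),.205,p);b=at_z('wrist',B(425,400),.205,p);print('wing ends',a,b,np.degrees(np.arctan2(b[1]-a[1],b[0]-a[0])),(a+b)/2)
E
```

```text
[0.5422 0.1531 0.1057 0.0613 0.0075] tilt deg 3.51 6.057993099189639
[ 1.51 -0.75 -1.02 -1.2  -3.49  3.72  0.91  0.87 -0.31 -0.01  5.03]
-3 67.4450513448399 [0.5431 0.1532 0.1053 0.0094]
0 39.498237931462185 [0.5427 0.1531 0.1055 0.0085]
3 29.318554415667773 [0.5423 0.1531 0.1057 0.0077]
tgrip top [0.65073546 0.16617065 0.14      ]
[0.66567426 0.16646336 0.13      ] [0.6522687  0.16801105 0.13      ]
[0.65764182 0.16565014 0.14      ] [0.65073546 0.16617065 0.14      ]
[0.64960939 0.16483692 0.15      ] [0.64920221 0.16433026 0.15      ]
wing ends [0.4986048  0.30408719 0.205     ] [0.54889538 0.31411223 0.205     ] 11.273695273044849 [0.52375009 0.30909971 0.205     ]
```

Emit:
step_arm(
  targets="0 -0.05 -0.02 0; 0 -0.05 -0.02 0; 0 -0.05 -0.02 0; 0 -0.05 -0.02 0; 0 -0.05 -0.02 0",
  hand=100,
)

```text
time: 8.9
tool_pos: [0.4523, 0.1451, 0.3228]
eef_rot: [-2.109, -2.328, 0.003]
force: [-0.6, -0.4, 0.4]
grip_width: 0.0857
```

```bash
python3 look.py h wrist scene; python3 go.py;python3 - <<'E'
import cv2
a=cv2.imread('pics/h_wrist.png')
cv2.imwrite('pics/h1.png',cv2.resize(a[195:375,140:280],None,fx=4,fy=4,interpolation=cv2.INTER_CUBIC))
cv2.imwrite('pics/h2.png',cv2.resize(a[195:375,270:450],None,fx=4,fy=4,interpolation=cv2.INTER_CUBIC))
E
```

```text
{'time': 8.9, 'tool_pos': array([0.45225859, 0.14505904, 0.32282563]), 'eef_rot': array([-2.10903091, -2.32781431,  0.00300639]), 'force': array([-0.58563343, -0.39639693,  0.4213808 ]), 'grip_width': 0.08571465287968066, 'joint_positions': array([ 6.41417154e-01,  9.43841973e-02,  1.05249812e-01, -7.98249512e-05,
       -1.58362808e+00, -2.11367309e+00])}
t 9.0 tcp [0.4521 0.145  0.3232] yaw 95.66 zaxis [-9.e-04 -6.e-04 -1.e+00] q [ 0.642  0.093  0.105 -0.    -1.584 -2.114] F [-0.54 -0.13  0.16] w 0.0855
```

View pics/h_wrist.png

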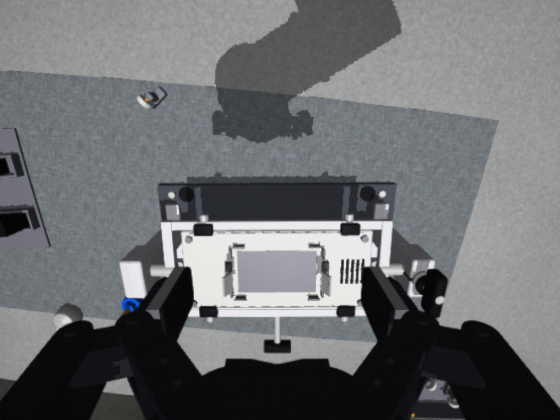

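View pics/h1.png

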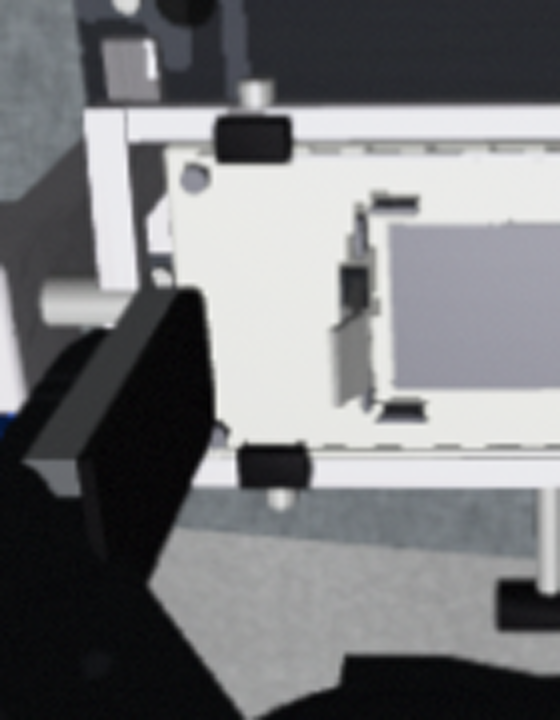

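View pics/h2.png

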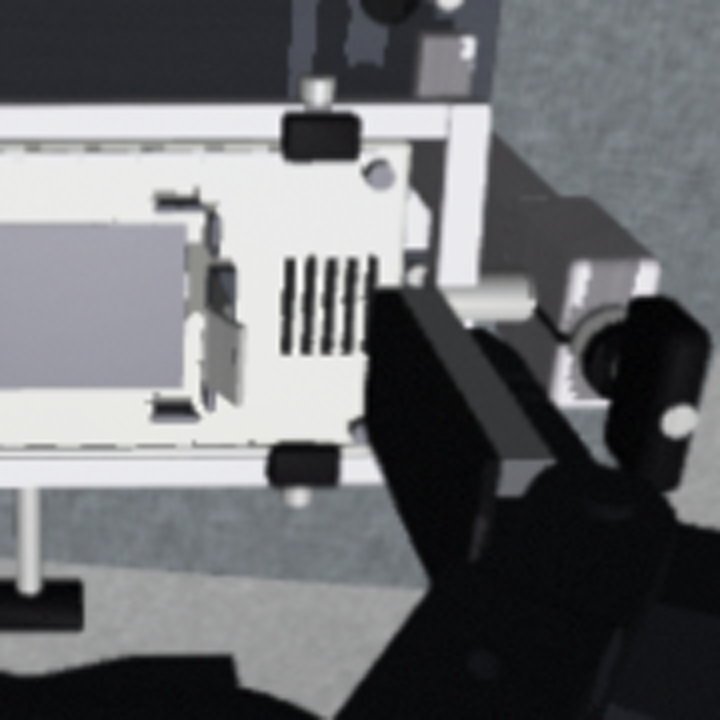

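View pics/h_scene.png

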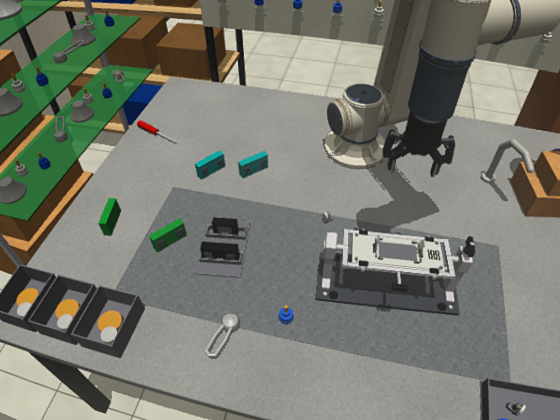

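Run:
```python
import cv2
a=cv2.imread('pics/h_scene.png')[205:320,310:485]; cv2.imwrite('pics/h3.png',cv2.resize(a,None,fx=4.5,fy=4.5,interpolation=cv2.INTER_CUBIC))
```

```text
(no output)
```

View pics/h3.png

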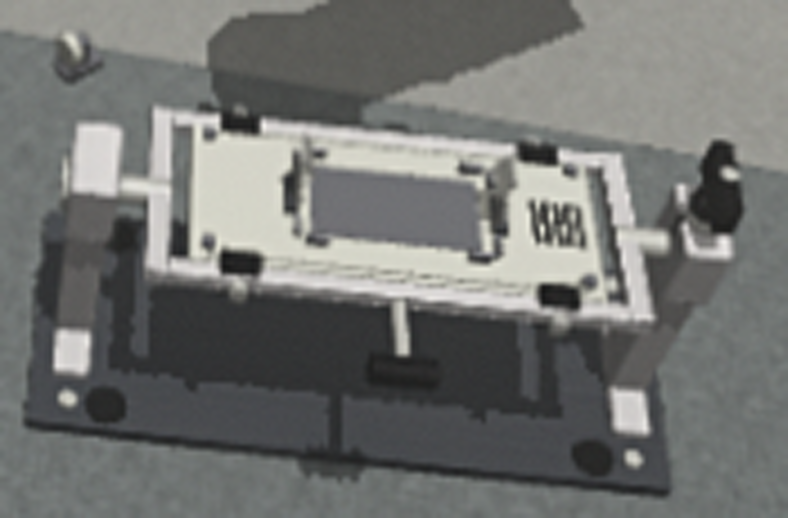

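```bash
cat > lev2.py <<'E'
from geo import *
S=lambda u,v:np.array([(u+.5)/4.5-.5+310,(v+.5)/4.5-.5+205])
H1=lambda u,v:np.array([(u+.5)/4-.5+140,(v+.5)/4-.5+195])
H2=lambda u,v:np.array([(u+.5)/4-.5+270,(v+.5)/4-.5+195])
pose=(np.array([0.45225859, 0.14505904, 0.32282563]),np.array([-2.10903091, -2.32781431,  0.00300639]))
def W(p,l,d):
    l=np.array(l,float); c,s=np.cos(d),np.sin(d); l=np.array([c*l[0]-s*l[2],l[1],s*l[0]+c*l[2]])
    c,s=np.cos(p[2]),np.sin(p[2]); return np.array([p[0]+c*l[0]-s*l[1],p[1]+s*l[0]+c*l[1],.14+l[2]])
def fit(obs,nb=0):
    cams=sorted({o[0] for o in obs})
    def res(p):
        r=[]
        for n,l,uv,k in obs:
            b=p[4+2*cams.index(n):6+2*cams.index(n)]
            q=proj(n,W(p,l,p[3] if k else 0),pose)[0]+b
            r+=list(q-uv)
        return np.array(r+list(p[4:]/1.0))
    o=least_squares(res,[.547,.153,.0988,0]+[0]*(2*len(cams)),loss='soft_l1')
    print(o.x[:2].round(4),'yaw,tilt',np.degrees(o.x[2:4]).round(2),'bias',o.x[4:].round(2),'cost',round(o.cost,2))
    print(res(o.x)[:2*len(obs)].reshape(-1,2).round(1).tolist()); return o
h,L,z=.06,.126,.005
sc0=[('scene',(-h,-L,z),S(155,98),1),('scene',(-h,L,z),S(628,144),1),('scene',(h,-L,-z),S(145,283),1),('scene',(h,L,-z),S(648,331),1),('scene',(-.105,0,0),S(386,65),1)]
sc1=[('scene',(-h,-L,z),S(155,106),1),('scene',(-h,L,z),S(623,153),1),('scene',(h,-L,-z),S(147,276),1),('scene',(h,L,-z),S(650,322),1),('scene',(.105,0,0),S(403,371),1)]
st=[('scene',(0,-.162,.026),S(98,158),0),('scene',(.075,-.185,-.128),S(25,422),0),('scene',(.075,.185,-.128),S(668,490),0)]
wr=[('wrist',(-h,-L,z),H1(84,107),1),('wrist',(-h,L,z),H2(490,104),1),('wrist',(.105,0,0),[277,347],1),
 ('wrist',(-.075,-.185,-.128),[159,184.5],0),('wrist',(-.075,.185,-.128),[396,183],0)]
if __name__=='__main__':
    print('start');fit(sc0+st)
    print('now scene');fit(sc1+st)
    print('now wrist');fit(wr)
    print('both');fit(sc1+st+wr)
E
python3 lev2.py
```

```text
start
[0.5472 0.1547] yaw,tilt [ 5.99 -0.11] bias [ 0.   -0.26] cost 9.9
[[2.0, 0.3], [-3.1, 0.2], [1.8, 0.9], [-3.2, 1.3], [-0.4, 0.4], [-0.3, -0.9], [0.0, -1.0], [1.4, -0.9]]
now scene
[0.548  0.1544] yaw,tilt [6.02 6.9 ] bias [-0.01 -0.22] cost 8.97
[[1.4, 0.6], [-3.0, 0.1], [1.5, 1.1], [-2.8, 1.9], [0.1, -0.6], [-0.5, -0.6], [-0.2, -0.7], [1.3, -0.6]]
now wrist
[0.5445 0.1533] yaw,tilt [5.91 6.22] bias [0.04 0.09] cost 11.44
[[5.5, 0.0], [-5.0, -0.2], [0.2, -1.1], [-2.3, 0.3], [1.0, 0.7]]
bothTraceback (most recent call last):
  File "lev2.py", line 31, in <module>
    print('both');fit(sc1+st+wr)
                  ~~~^^^^^^^^^^^
  File "lev2.py", line 18, in fit
    o=least_squares(res,[.547,.153,.0988,0]+[0]*(2*len(cams)),loss='soft_l1')
    return func(*args, **kwargs)
    result = trf(vector_fun.fun, vector_fun.jac, x0, f0, J0, lb, ub, ftol, xtol,
                 gtol, max_nfev, x_scale, loss_function, tr_solver,
                 tr_options.copy(), verbose, callback=callback_wrapped)
    return trf_no_bounds(
        fun, jac, x0, f0, J0, ftol, xtol, gtol, max_nfev, x_scale,
[... 684 characters left out ...]
                   mf)
                             ^^^
    df = [f_eval - f0 for f_eval in f_evals]
                                    ^^^^^^^
    f = np.atleast_1d(self.fun(x, *self.args, **self.kwargs))
                      ~~~~~~~~^^^^^^^^^^^^^^^^^^^^^^^^^^^^^^
    return np.atleast_1d(self.fun(x))
                         ~~~~~~~~^^^
    return self.f(x, *self.args, **self.kwargs)
           ~~~~~~^^^^^^^^^^^^^^^^^^^^^^^^^^^^^^
  File "lev2.py", line 15, in res
    q=proj(n,W(p,l,p[3] if k else 0),pose)[0]+b
      ~~~~^^^^^^^^^^^^^^^^^^^^^^^^^^^^^^^^
  File "geo.py", line 9, in proj
    cp=ctrl.camera_params(n); P=np.atleast_2d(P)
ValueError: time passes only in moves, steps and waits
```

```bash
python3 - <<'E'
from plant import ctrl
import pickle
pickle.dump({n:ctrl.camera_params(n) for n in('scene','top','wrist')},open('cp.pkl','wb'))
E
sed -i "s/^from plant import ctrl/from plant import ctrl\nimport pickle\nCP=pickle.load(open('cp.pkl','rb'))/; s/ctrl.camera_params(n)/CP[n]/" geo.py
sed -i 's/h,L,z=.06,.126/h,L,z=.06,.131/' lev2.py; python3 lev2.py
```

```text
start
[0.5465 0.1555] yaw,tilt [ 6.14 -0.03] bias [-0.03 -0.14] cost 3.81
[[0.2, 0.2], [-1.0, 0.2], [0.1, 0.7], [-0.7, 1.3], [-0.2, 0.4], [0.0, -0.8], [0.4, -0.9], [1.7, -1.1]]
now scene
[0.547  0.1553] yaw,tilt [5.99 6.54] bias [-0.03  0.01] cost 3.81
[[-0.1, 0.3], [-0.7, 0.2], [-0.3, 0.9], [-0.4, 2.2], [0.4, -0.4], [-0.1, -0.6], [0.2, -0.7], [1.6, -0.6]]
now wrist
[0.5447 0.1532] yaw,tilt [5.92 6.59] bias [ 0.06 -0.01] cost 3.47
[[1.2, -0.0], [-0.9, -0.2], [0.1, -0.8], [-2.4, 0.3], [0.9, 0.7]]
both
[0.5451 0.1537] yaw,tilt [5.94 6.59] bias [ 0.46  0.66 -0.21 -0.28] cost 7.76
[[-0.1, 0.2], [-0.8, 0.2], [-0.3, 0.7], [-0.6, 2.1], [0.2, -0.7], [-0.1, -0.8], [0.2, -0.9], [1.4, -0.7], [1.4, 0.1], [-0.8, -0.2], [0.2, -0.8], [-2.3, 0.4], [1.0, 0.7]]
```

```bash
python3 go.py .6517 .1641 .20 95.7
```

```text
t 9.0 tcp [0.4521 0.145  0.3232] yaw 95.66 zaxis [-9.e-04 -6.e-04 -1.e+00] q [ 0.642  0.093  0.105 -0.    -1.584 -2.114] F [-0.54 -0.13  0.16] w 0.0855
mm [ -0.6 200.6 123.1] spin -0.04
mm [ -0.6 200.6 123.1] spin 179.96
```

Emit:
step_arm(
  targets="-0.001 0.05 0.01 0; -0.001 0.1 0.03 0; -0.001 0.15 0.07 0; -0.001 0.2 0.11 0; -0.001 0.2 0.125 0; -0.001 0.2 0.14 0; -0.001 0.2 0.145 0; -0.001 0.2 0.149 0; -0.001 0.2 0.153 0; -0.001 0.2 0.157 0; -0.001 0.2 0.161 0; -0.001 0.2 0.161 0",
  hand=0,
)

```text
time: 10.5
tool_pos: [0.6506, 0.1637, 0.1622]
eef_rot: [-2.108, -2.328, 0.002]
force: [-0.4, 0.2, -0.5]
grip_width: -0.0003
```

```bash
python3 go.py; python3 look.py i wrist
```

```text
t 10.5 tcp [0.6506 0.1637 0.1622] yaw 95.67 zaxis [-1.1e-03 -4.0e-04 -1.0e+00] q [ 0.479  0.528  0.307 -0.    -1.351 -1.95 ] F [-0.43  0.18 -0.55] w -0.0003
{'time': 10.5, 'tool_pos': array([0.65061247, 0.16371674, 0.16220498]), 'eef_rot': array([-2.10844917e+00, -2.32815759e+00,  1.59698982e-03]), 'force': array([-0.42646182,  0.17854487, -0.54750616]), 'grip_width': -0.00026947916955522743, 'joint_positions': array([ 4.78631402e-01,  5.27770923e-01,  3.07139252e-01, -2.06153872e-04,
       -1.35132453e+00, -1.95042013e+00])}
```

View pics/i_wrist.png

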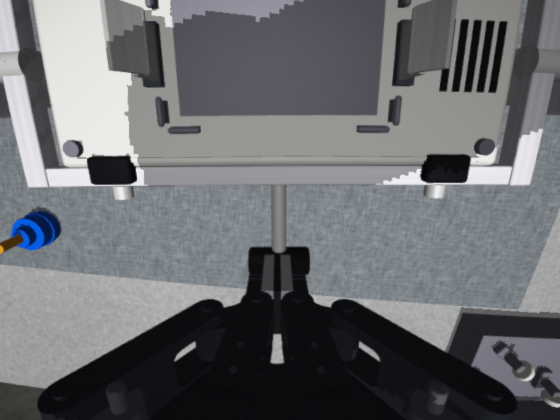

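Emit:
step_arm(
  targets="0 0 -0.05 0; 0 -0.05 -0.1 0; 0 -0.1 -0.14 0; 0 -0.15 -0.16 0; 0 -0.2 -0.161 0; 0 -0.2 -0.161 0; 0 -0.2 -0.161 0; 0 -0.2 -0.161 0",
)

```text
time: 11.55
tool_pos: [0.4526, 0.1442, 0.3232]
eef_rot: [-2.109, -2.328, 0.002]
force: [0.6, -0.3, 0.0]
grip_width: -0.0001
```

```bash
python3 look.py j wrist scene; python3 go.py;python3 - <<'E'
import cv2
a=cv2.imread('pics/j_wrist.png')
cv2.imwrite('pics/j1.png',cv2.resize(a[195:375,140:280],None,fx=4,fy=4,interpolation=cv2.INTER_CUBIC))
cv2.imwrite('pics/j2.png',cv2.resize(a[195:375,270:450],None,fx=4,fy=4,interpolation=cv2.INTER_CUBIC))
a=cv2.imread('pics/j_scene.png')[205:320,310:485]; cv2.imwrite('pics/j3.png',cv2.resize(a,None,fx=4.5,fy=4.5,interpolation=cv2.INTER_CUBIC))
E
```

```text
{'time': 11.55, 'tool_pos': array([0.45260005, 0.14420444, 0.32319792]), 'eef_rot': array([-2.10915453e+00, -2.32798467e+00,  1.80782017e-03]), 'force': array([ 0.64541004, -0.34574796,  0.03140117]), 'grip_width': -6.396202181485078e-05, 'joint_positions': array([ 6.39484036e-01,  9.39808282e-02,  1.05703998e-01, -1.96692191e-05,
       -1.58369665e+00, -2.11172477e+00])}
t 11.65 tcp [0.4526 0.1441 0.3231] yaw 95.64 zaxis [-1.2e-03 -9.0e-04 -1.0e+00] q [ 0.639  0.094  0.106  0.    -1.584 -2.112] F [ 0.54  0.3  -0.53] w 0.0001
```

View pics/j1.png

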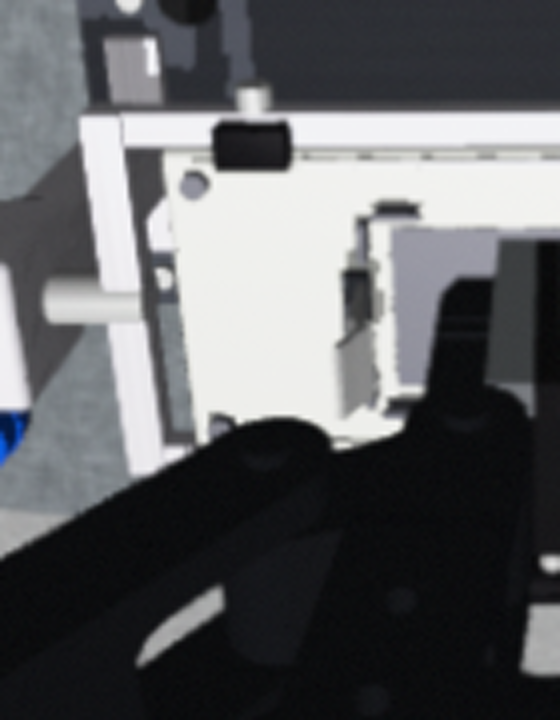

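View pics/j2.png

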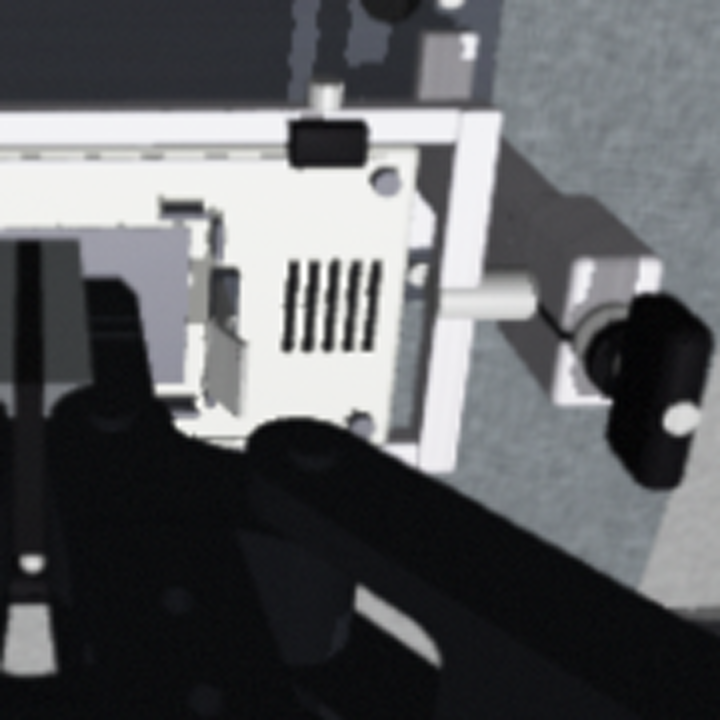

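View pics/j3.png

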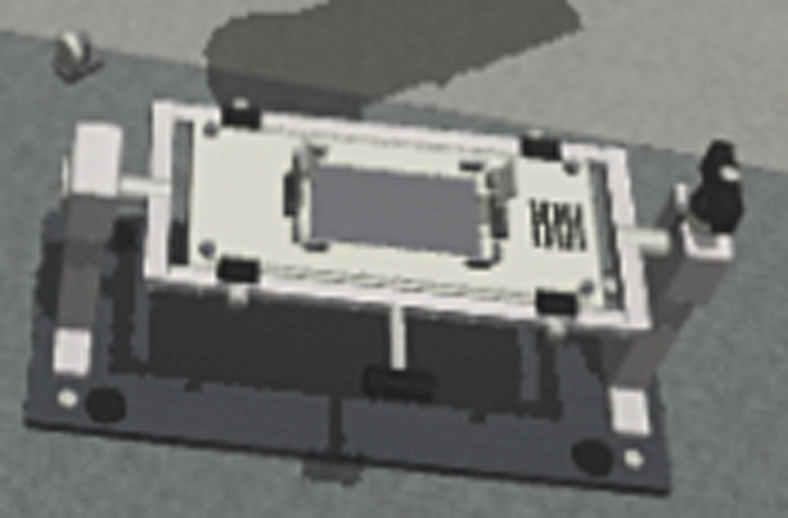

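```bash
cat > lev3.py <<'E'
import lev2; from lev2 import *
lev2.pose=(np.array([0.45260005, 0.14420444, 0.32319792]),np.array([-2.10915453e+00, -2.32798467e+00,  1.80782017e-03]))
sc=[('scene',(-h,-L,z),S(155,101),1),('scene',(-h,L,z),S(628,148),1),('scene',(h,-L,-z),S(145,281),1),('scene',(h,L,-z),S(648,328),1),('scene',(.105,0,0),S(399,382),1)]
w=[('wrist',(-h,-L,z),H1(79,113),1),('wrist',(-h,L,z),H2(502,111),1),('wrist',(h,-L,z),H1(133,474),1),('wrist',(h,L,z),H2(453,470),1),
 ('wrist',(-.075,-.185,-.128),[159,184.5],0),('wrist',(-.075,.185,-.128),[396,183],0)]
fit(sc+st);fit(w);o=fit(sc+st+w)
p=(lev2.pose)
# wing ends top face
for zz in (.205,):
    a=at_z('wrist',H2(675,300),zz,p);b=at_z('wrist',H2(655,485),zz,p); print(a,b,(a+b)/2,np.degrees(np.arctan2(b[1]-a[1],b[0]-a[0])))
print('knob expected',W(o.x,(0,.162,.053),0),'top knob',at_z('top',((93.5)/6-.5+130,230.5/6-.5+160),.205))
E
python3 lev3.py
```

```text
[0.5475 0.1553] yaw,tilt [5.96 1.66] bias [-0.02 -0.05] cost 4.15
[[0.1, 0.2], [-1.2, 0.2], [-0.1, 1.1], [-0.6, 2.1], [0.4, -0.5], [-0.1, -0.6], [0.2, -0.7], [1.6, -0.5]]
[0.5443 0.1534] yaw,tilt [ 5.93 -0.27] bias [0.02 0.16] cost 2.98
[[1.0, 0.3], [-0.8, -0.3], [0.5, -0.3], [-0.6, -0.1], [-1.8, -0.1], [1.5, 0.2]]
[0.5448 0.1539] yaw,tilt [5.94 0.27] bias [ 0.4   0.79 -0.24 -0.2 ] cost 8.07
[[0.2, -0.2], [-1.1, -0.2], [-0.1, 1.2], [-1.0, 2.3], [0.1, -0.1], [-0.1, -0.7], [0.2, -0.9], [1.4, -0.6], [1.4, 0.2], [-0.9, -0.4], [0.5, -0.0], [-0.4, 0.2], [-1.7, -0.0], [1.5, 0.2]]
[0.49583434 0.30401545 0.205     ] [0.54849539 0.31391796 0.205     ] [0.52216487 0.3089667  0.205     ] 10.649682614136832
knob expected [0.5280574  0.31501786 0.193     ] top knob [0.52670951 0.31207421 0.205     ]
```

```bash
python3 go.py .49 .31 .30 275.9
```

```text
t 11.65 tcp [0.4526 0.1441 0.3231] yaw 95.64 zaxis [-1.2e-03 -9.0e-04 -1.0e+00] q [ 0.639  0.094  0.106  0.    -1.584 -2.112] F [ 0.54  0.3  -0.53] w 0.0001
mm [161.4  53.5  22.9] spin 179.74
mm [161.4  53.5  22.9] spin -0.26
```

Emit:
step_arm(
  targets="0.013 0.004 0.002 -10.5; 0.027 0.009 0.004 -21; 0.04 0.013 0.006 -31.5; 0.054 0.018 0.008 -42; 0.067 0.022 0.01 -52.5; 0.081 0.027 0.012 -63; 0.094 0.031 0.014 -73.5; 0.108 0.036 0.016 -84; 0.121 0.04 0.018 -94.5; 0.135 0.045 0.02 -105; 0.148 0.05 0.022 -115.5; 0.161 0.053 0.023 -126",
  hand=45,
)

```text
time: 13.15
tool_pos: [0.4894, 0.31, 0.2997]
eef_rot: [1.125, -2.932, 0.001]
force: [0.3, -1.0, 0.0]
grip_width: 0.0384
```

Emit:
step_arm(
  targets="0 0 0 -10.5; 0 0 0 -21; 0 0 0 -31.5; 0 0 0 -42; 0 0 0 -52.5; 0 0 0 -54; 0 0 0 -54; 0 0 0 -54",
)

```text
time: 14.15
tool_pos: [0.4889, 0.3095, 0.3006]
eef_rot: [2.326, -2.111, 0.0]
force: [0.2, -0.0, -0.4]
grip_width: 0.0383
```

```bash
python3 look.py k wrist; python3 go.py
```

```text
{'time': 14.15, 'tool_pos': array([0.4888717 , 0.3095009 , 0.30062188]), 'eef_rot': array([ 2.32623434e+00, -2.11104451e+00,  5.47885789e-05]), 'force': array([ 0.22741093, -0.01781593, -0.35912303]), 'grip_width': 0.03828519957147815, 'joint_positions': array([ 8.34539606e-01,  3.06160617e-01,  3.16216218e-01,  3.46962682e-05,
       -1.58112718e+00,  8.33172941e-01])}
t 14.2 tcp [0.4888 0.3095 0.3007] yaw -84.42 zaxis [-1.e-04 -1.e-04 -1.e+00] q [ 0.835  0.306  0.316  0.    -1.581  0.834] F [ 0.14  0.3  -0.09] w 0.0386
```

View pics/k_wrist.png

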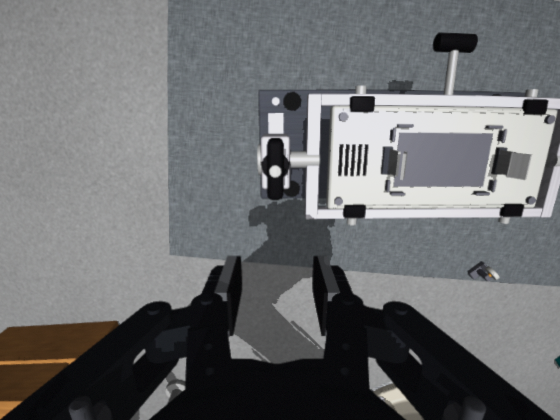

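Run:
```python
import cv2
a=cv2.imread('pics/k_wrist.png')
cv2.imwrite('pics/k1.png',cv2.resize(a[125:210,235:335],None,fx=7,fy=7,interpolation=cv2.INTER_CUBIC))
```

```text
(no output)
```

View pics/k1.png

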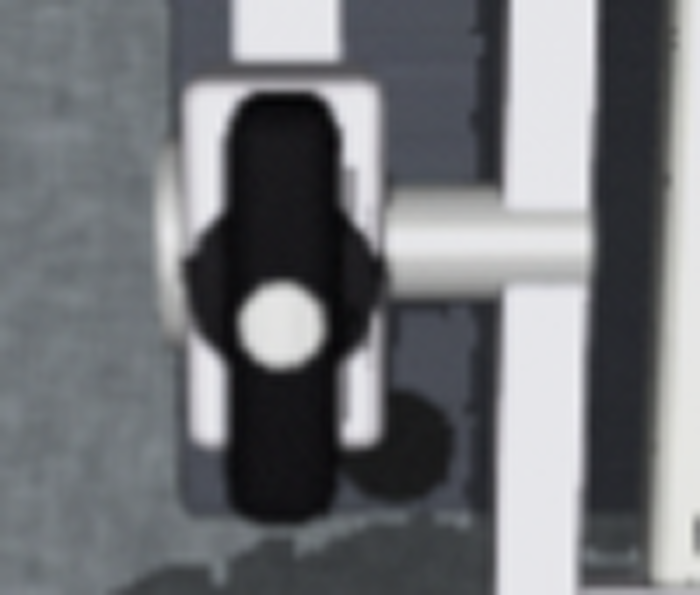

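```bash
python3 - <<'E'
from geo import *
p=(np.array([0.4888717 , 0.3095009 , 0.30062188]),np.array([ 2.32623434e+00, -2.11104451e+00,  5.47885789e-05]))
K=lambda u,v:((u+.5)/7-.5+235,(v+.5)/7-.5+125)
print(at_z('wrist',K(281,325),.207,p))
a,b=at_z('wrist',K(283,92),.205,p),at_z('wrist',K(282,522),.205,p);print(a,b,np.linalg.norm(a-b),(a+b)/2,np.degrees(np.arctan2(*(a-b)[1::-1])))
E
python3 go.py .5275 .3145 .190 -84.1
```

```text
[0.52872322 0.31543019 0.207     ]
[0.55329546 0.31755883 0.205     ] [0.5060082  0.31318129 0.205     ] 0.047489449782459184 [0.52965183 0.31537006 0.205     ] 5.288982908627001
t 14.2 tcp [0.4888 0.3095 0.3007] yaw -84.42 zaxis [-1.e-04 -1.e-04 -1.e+00] q [ 0.835  0.306  0.316  0.    -1.581  0.834] F [ 0.14  0.3  -0.09] w 0.0386
mm [ -1.2 -39.  110.7] spin -0.32
mm [ -1.2 -39.  110.7] spin 179.68
```

Emit:
step_arm(
  targets="-0.0019 -0.0406 0.03 0; -0.0019 -0.0406 0.06 0; -0.0019 -0.0406 0.09 0; -0.0019 -0.0406 0.1125 0; -0.0019 -0.0406 0.1125 0",
)

```text
time: 14.82
tool_pos: [0.5281, 0.3147, 0.1864]
eef_rot: [2.325, -2.107, -0.001]
force: [-1.3, -0.1, 0.4]
grip_width: 0.0384
```

Emit:
step_arm(
  targets="0 0 0 0; 0 0 0 0; 0 0 0 0; 0 0 0 0",
  hand=0,
)

```text
time: 15.32
tool_pos: [0.5295, 0.3151, 0.1898]
eef_rot: [-2.327, 2.108, -0.002]
force: [-1.1, -3.6, 5.8]
grip_width: 0.0203
```

```bash
python3 go.py
```

```text
t 15.32 tcp [0.5295 0.3151 0.1898] yaw -84.33 zaxis [ 2.e-03  3.e-04 -1.e+00] q [ 7.910e-01  4.050e-01  1.800e-01  1.000e-03 -1.345e+00  8.790e-01] F [-1.06 -3.64  5.79] w 0.0203
```

Emit:
step_arm(
  targets="0 0 -0.004 0; 0 0 -0.006 0; 0 0 -0.006 0; 0 0 -0.006 0",
)

```text
time: 15.82
tool_pos: [0.5293, 0.3151, 0.1901]
eef_rot: [2.325, -2.108, -0.001]
force: [10.4, -1.5, -17.0]
grip_width: 0.02
```

```bash
python3 go.py; python3 look.py l wrist
```

```text
t 15.82 tcp [0.5293 0.3151 0.1901] yaw -84.4 zaxis [-0.0028 -0.002  -1.    ] q [ 7.900e-01  4.080e-01  1.870e-01 -1.000e-03 -1.353e+00  8.790e-01] F [ 10.36  -1.5  -17.  ] w 0.02
{'time': 15.825, 'tool_pos': array([0.52933545, 0.31510827, 0.19014284]), 'eef_rot': array([ 2.32478430e+00, -2.10798283e+00, -1.10619943e-03]), 'force': array([ 10.35699173,  -1.49516097, -16.99972365]), 'grip_width': 0.020040888591593135, 'joint_positions': array([ 7.89965846e-01,  4.07943403e-01,  1.86976626e-01, -5.66808959e-04,
       -1.35326356e+00,  8.78693545e-01])}
```

View pics/l_wrist.png

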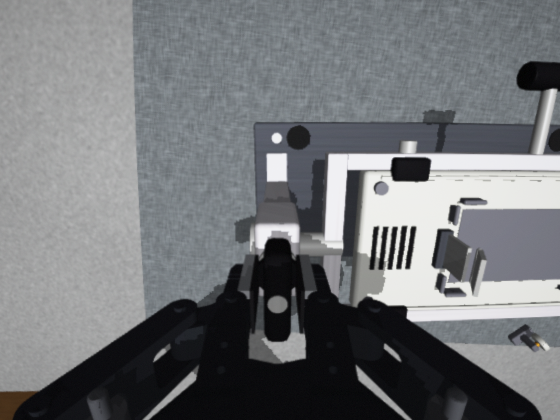

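Emit:
step_arm(
  targets="0 0 0 0; 0 0 -0.004 0; 0 0 -0.004 0",
  hand=45,
)

```text
time: 16.25
tool_pos: [0.5292, 0.3161, 0.1997]
eef_rot: [-2.327, 2.106, -0.0]
force: [-0.9, 0.1, -0.7]
grip_width: 0.0381
```

Emit:
step_arm(
  targets="0 0 0 0; 0 0 0 0; 0 0 0 0; 0 0 0 0",
  hand=0,
)

```text
time: 16.75
tool_pos: [0.529, 0.3151, 0.199]
eef_rot: [-2.328, 2.109, -0.001]
force: [-2.2, -2.7, 6.1]
grip_width: 0.0117
```

```bash
python3 go.py
```

```text
t 16.75 tcp [0.529  0.3151 0.199 ] yaw -84.33 zaxis [ 5.e-04 -2.e-04 -1.e+00] q [ 7.910e-01  4.010e-01  1.990e-01  1.000e-03 -1.368e+00  8.790e-01] F [-2.21 -2.66  6.14] w 0.0117
```

Emit:
step_arm(
  targets="0 0 0 10; 0 0 0 20; 0 0 0 30; 0 0 0 40; 0 0 0 50; 0 0 0 60; 0 0 0 70; 0 0 0 76; 0 0 0 79; 0 0 0 79; 0 0 0 79",
)

```text
time: 18.12
tool_pos: [0.5285, 0.3142, 0.1989]
eef_rot: [0.455, -3.107, 0.003]
force: [-3.6, -4.9, 7.9]
grip_width: 0.0117
```

```bash
python3 go.py; python3 -c "
from plant import ctrl
print(ctrl.sense()['ft_torque'])"; python3 look.py m wrist
```

```text
t 18.12 tcp [0.5285 0.3142 0.1989] yaw -163.35 zaxis [-8.e-04 -2.e-03 -1.e+00] q [ 7.91e-01  4.01e-01  1.98e-01  1.00e-03 -1.37e+00 -5.00e-01] F [-3.58 -4.91  7.9 ] w 0.0117
[-1.71269528  1.46272521 -0.13600775]
{'time': 18.125, 'tool_pos': array([0.52847751, 0.31416689, 0.19893538]), 'eef_rot': array([ 4.54825900e-01, -3.10741193e+00,  2.94587031e-03]), 'force': array([-3.58028186, -4.91203075,  7.89998379]), 'grip_width': 0.011658313313331089, 'joint_positions': array([ 7.90700461e-01,  4.00707871e-01,  1.97846693e-01,  8.72841934e-04,
       -1.36991824e+00, -5.00203340e-01])}
```

View pics/m_wrist.png

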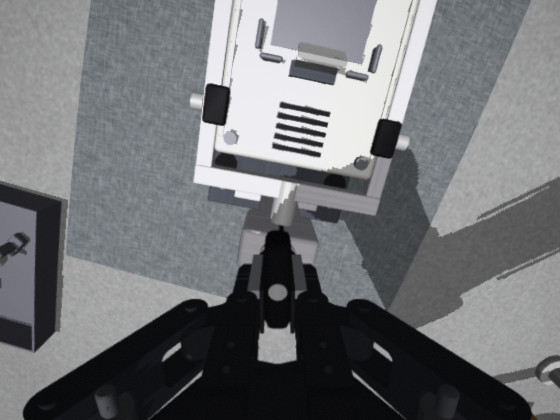

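Emit:
step_arm(
  targets="0 0 0 0; 0 0 0 0; 0 0 -0.03 0; 0 0 -0.07 0; 0 0.03 -0.11 0; 0 0.04 -0.11 0; 0 0.04 -0.11 0; 0 0.04 -0.11 0",
  hand=50,
)

```text
time: 19.18
tool_pos: [0.5173, 0.3532, 0.3068]
eef_rot: [0.455, -3.106, 0.002]
force: [0.9, -0.7, -0.4]
grip_width: 0.0426
```

```bash
python3 look.py n wrist scene; python3 go.py .568 -.302 .30 188.4;python3 - <<'E'
import cv2
a=cv2.imread('pics/n_scene.png')[205:320,310:485]; cv2.imwrite('pics/n3.png',cv2.resize(a,None,fx=4.5,fy=4.5,interpolation=cv2.INTER_CUBIC))
E
```

```text
{'time': 19.175, 'tool_pos': array([0.51728164, 0.35324728, 0.30678105]), 'eef_rot': array([ 4.55144844e-01, -3.10626787e+00,  2.32326312e-03]), 'force': array([ 0.91252864, -0.70304708, -0.43450383]), 'grip_width': 0.04259424242934212, 'joint_positions': array([ 8.48058968e-01,  4.11505451e-01,  4.85146750e-01, -2.64401888e-04,
       -1.64703945e+00, -5.57100042e-01])}
t 19.27 tcp [0.5175 0.353  0.3073] yaw -163.36 zaxis [-0.0012 -0.0013 -1.    ] q [ 0.848  0.411  0.486 -0.    -1.647 -0.557] F [ 0.36 -0.62  0.41] w 0.0427
mm [ 139.2 -642.1    8.1] spin 8.24
mm [ 139.2 -642.1    8.1] spin -171.76
```

View pics/n_wrist.png

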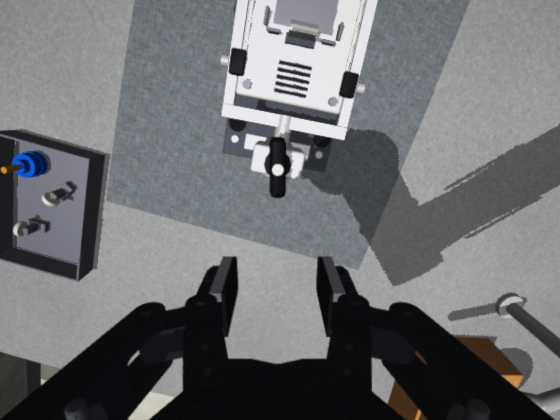

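View pics/n3.png

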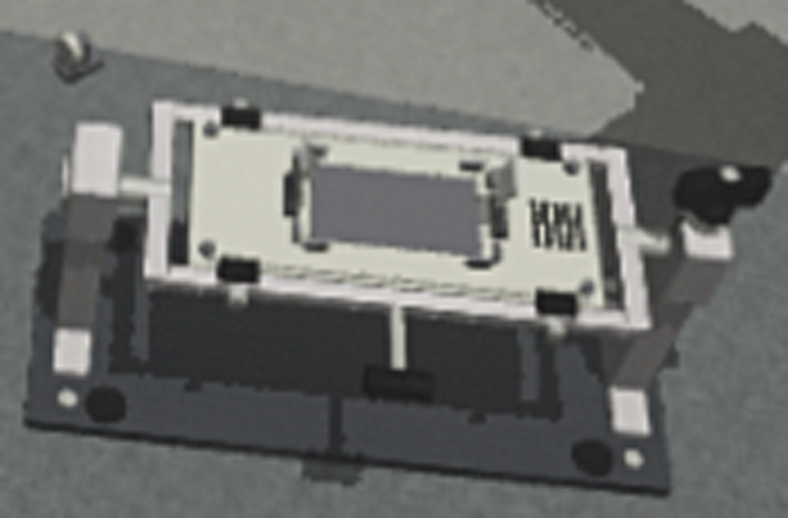

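```bash
python3 go.py .564 -.272 .25 188.5
```

```text
t 19.27 tcp [0.5175 0.353  0.3073] yaw -163.36 zaxis [-0.0012 -0.0013 -1.    ] q [ 0.848  0.411  0.486 -0.    -1.647 -0.557] F [ 0.36 -0.62  0.41] w 0.0427
mm [ 134.4 -612.1   58.1] spin 8.14
mm [ 134.4 -612.1   58.1] spin -171.86
```

Emit:
step_arm(
  targets="0.012 -0.056 0 0; 0.024 -0.111 0 0; 0.037 -0.167 0 1; 0.049 -0.223 0 2; 0.061 -0.278 0 3; 0.073 -0.334 0 4; 0.086 -0.39 0.01 5; 0.098 -0.445 0.02 6; 0.11 -0.501 0.03 7; 0.122 -0.557 0.045 8; 0.134 -0.612 0.058 8.1; 0.134 -0.612 0.058 8.1",
)

```text
time: 20.78
tool_pos: [0.563, -0.2747, 0.2473]
eef_rot: [0.226, -3.129, -0.002]
force: [0.7, 1.1, -0.5]
grip_width: 0.0429
```

Emit:
step_arm(
  targets="0 0 0 0; 0 0 0 0",
  hand=60,
)

```text
time: 21.02
tool_pos: [0.5649, -0.2702, 0.251]
eef_rot: [-0.237, 3.132, -0.001]
force: [0.3, 0.4, -0.3]
grip_width: 0.0511
```

```bash
python3 look.py o wrist; python3 go.py
```

```text
{'time': 21.025, 'tool_pos': array([ 0.56488934, -0.27015844,  0.25101214]), 'eef_rot': array([-2.36717853e-01,  3.13155923e+00, -5.18557101e-04]), 'force': array([ 0.2804803 ,  0.38270822, -0.30898624]), 'grip_width': 0.05114227230418028, 'joint_positions': array([-1.96934924e-01,  4.07887683e-01,  3.40287031e-01,  2.23896673e-05,
       -1.50204811e+00,  3.47828532e-01])}
t 21.07 tcp [ 0.565 -0.27   0.251] yaw -171.34 zaxis [ 1.2e-03 -2.0e-04 -1.0e+00] q [-0.197  0.408  0.34  -0.    -1.502  0.348] F [-0.32  0.61  0.05] w 0.0516
```

View pics/o_wrist.png

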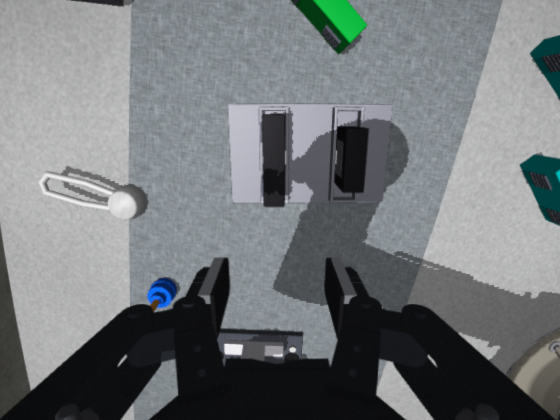

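Run:
```python
import cv2
a=cv2.imread('pics/o_wrist.png')
cv2.imwrite('pics/o1.png',cv2.resize(cv2.convertScaleAbs(a[95:215,220:400],alpha=2.5),None,fx=4.4,fy=4.4,interpolation=cv2.INTER_CUBIC))
```

```text
(no output)
```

View pics/o1.png

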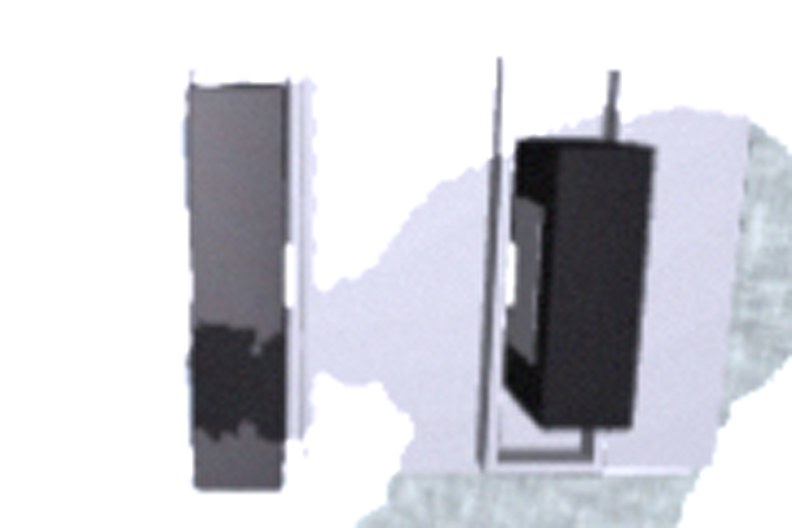

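```bash
python3 - <<'E'
from geo import *
p=(np.array([ 0.56488934, -0.27015844,  0.25101214]),np.array([-2.36717853e-01,  3.13155923e+00, -5.18557101e-04]))
K=lambda u,v:((u+.5)/4.4-.5+220,(v+.5)/4.4-.5+95)
c=np.array([at_z('wrist',K(*q),.063,p) for q in [(192,87),(285,85),(283,490),(195,490)]]);print(c.round(4),c.mean(0))
d=(c[2]+c[3]-c[0]-c[1])/2;print(np.linalg.norm(d),np.degrees(np.arctan2(-d[0],d[1])),np.linalg.norm(c[0]-c[1]),np.linalg.norm(c[2]-c[3]))
E
python3 go.py .5695 -.3015 .040 188.5
```

```text
[[ 0.5918 -0.3494  0.063 ]
 [ 0.5704 -0.3531  0.063 ]
 [ 0.5553 -0.2553  0.063 ]
 [ 0.5776 -0.2519  0.063 ]] [ 0.57375312 -0.30244229  0.063     ]
0.0987010363771563 8.5280660667616 0.02175314646378743 0.022534364179449064
t 21.07 tcp [ 0.565 -0.27   0.251] yaw -171.34 zaxis [ 1.2e-03 -2.0e-04 -1.0e+00] q [-0.197  0.408  0.34  -0.    -1.502  0.348] F [-0.32  0.61  0.05] w 0.0516
mm [  0.5 -31.7 211.1] spin 0.16
mm [  0.5 -31.7 211.1] spin -179.84
```

```bash
python3 go.py .572 -.3024 .042 188.53
```

```text
t 21.07 tcp [ 0.565 -0.27   0.251] yaw -171.34 zaxis [ 1.2e-03 -2.0e-04 -1.0e+00] q [-0.197  0.408  0.34  -0.    -1.502  0.348] F [-0.32  0.61  0.05] w 0.0516
mm [ -1.8 -33.  209.1] spin 0.13
mm [ -1.8 -33.  209.1] spin -179.87
```

Emit:
step_arm(
  targets="-0.002 -0.033 0.05 0.1; -0.002 -0.033 0.1 0.1; -0.002 -0.033 0.14 0.1; -0.002 -0.033 0.17 0.1; -0.002 -0.033 0.195 0.1; -0.002 -0.033 0.209 0.1; -0.002 -0.033 0.209 0.1; -0.002 -0.033 0.209 0.1",
)

```text
time: 22.08
tool_pos: [0.5726, -0.3035, 0.0428]
eef_rot: [-0.233, 3.131, -0.002]
force: [-0.0, -0.1, -0.6]
grip_width: 0.0512
```

Emit:
step_arm(
  targets="0 0 0 0; 0 0 0 0; 0 0 0 0; 0 0 0 0",
  hand=0,
)

```text
time: 22.58
tool_pos: [0.5724, -0.3036, 0.0424]
eef_rot: [-0.232, 3.131, -0.002]
force: [-0.6, 1.4, 5.1]
grip_width: 0.0232
```

```bash
python3 go.py; python3 look.py p wrist
```

```text
t 22.57 tcp [ 0.5724 -0.3036  0.0424] yaw -171.51 zaxis [ 2.1e-03 -9.0e-04 -1.0e+00] q [-0.247  0.567  0.052  0.    -1.054  0.395] F [-0.62  1.42  5.12] w 0.0232
{'time': 22.575, 'tool_pos': array([ 0.57241845, -0.30357609,  0.04241595]), 'eef_rot': array([-2.32367092e-01,  3.13099871e+00, -1.60782932e-03]), 'force': array([-0.62383888,  1.42271624,  5.11891217]), 'grip_width': 0.023188849029138866, 'joint_positions': array([-2.46821913e-01,  5.66507085e-01,  5.24037830e-02,  3.98453254e-04,
       -1.05448840e+00,  3.94783991e-01])}
```

View pics/p_wrist.png

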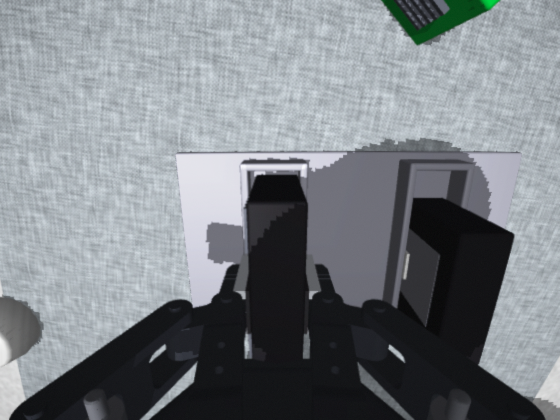

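```bash
python3 go.py .53 -.14 .0385 185.9
```

```text
t 22.62 tcp [ 0.5724 -0.3036  0.0424] yaw -171.5 zaxis [ 2.1e-03 -9.0e-04 -1.0e+00] q [-0.247  0.567  0.052  0.    -1.054  0.395] F [0.1  0.76 5.9 ] w 0.0234
mm [ 17.8 168.1   3.7] spin 2.6
mm [ 17.8 168.1   3.7] spin -177.4
```

Emit:
step_arm(
  targets="0 0 -0.02 0; 0 0 -0.05 0; 0 0 -0.09 0; 0.004 0.04 -0.09 0; 0.009 0.08 -0.09 1; 0.014 0.125 -0.09 2; 0.018 0.168 -0.08 2.6; 0.018 0.168 -0.05 2.6; 0.018 0.168 -0.02 2.6; 0.018 0.168 -0.005 2.6; 0.018 0.168 0.003 2.6; 0.018 0.168 0.004 2.6",
)

```text
time: 24.12
tool_pos: [0.5295, -0.1401, 0.0376]
eef_rot: [-0.161, 3.137, -0.0]
force: [0.7, -0.0, -1.7]
grip_width: 0.0234
```

Emit:
step_arm(
  targets="0 0 0 0; 0 0 0 0",
)

```text
time: 24.38
tool_pos: [0.5294, -0.1399, 0.0378]
eef_rot: [-0.161, 3.136, -0.0]
force: [0.1, 0.4, -2.2]
grip_width: 0.0231
```

```bash
python3 go.py; python3 look.py q wrist
```

```text
t 24.38 tcp [ 0.5294 -0.1399  0.0378] yaw -174.13 zaxis [ 0.001  0.    -1.   ] q [ 0.028  0.404 -0.241  0.    -0.925  0.075] F [ 0.09  0.43 -2.15] w 0.0231
{'time': 24.375, 'tool_pos': array([ 0.5293749 , -0.13990507,  0.03783913]), 'eef_rot': array([-1.60723994e-01,  3.13646857e+00, -7.50932683e-05]), 'force': array([ 0.09078382,  0.42592765, -2.15058555]), 'grip_width': 0.023147691794013717, 'joint_positions': array([ 2.75003368e-02,  4.04114040e-01, -2.41081453e-01,  2.99412316e-05,
       -9.24591241e-01,  7.48793134e-02])}
```

View pics/q_wrist.png

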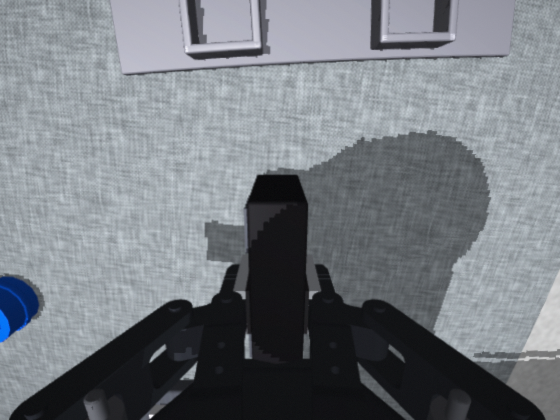

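Emit:
step_arm(
  targets="0 0 0.001 0; 0 0 0.001 0",
)

```text
time: 24.68
tool_pos: [0.5294, -0.1399, 0.0373]
eef_rot: [-0.161, 3.136, -0.001]
force: [-1.9, 1.6, 5.5]
grip_width: 0.0232
```

Emit:
step_arm(
  targets="0 0 0 0; 0 0 0 0; 0 0 -0.02 0; 0 0 -0.05 0; 0 0 -0.085 0; 0 0 -0.085 0",
  hand=50,
)

```text
time: 25.42
tool_pos: [0.5311, -0.1401, 0.1243]
eef_rot: [-0.161, 3.131, -0.002]
force: [-0.6, -0.7, -0.8]
grip_width: 0.0429
```

```bash
python3 go.py; python3 look.py r wrist
```

```text
t 25.43 tcp [ 0.5311 -0.1401  0.1243] yaw -174.1 zaxis [ 6.3e-03 -7.0e-04 -1.0e+00] q [ 2.800e-02  3.170e-01 -1.230e-01  1.000e-03 -1.124e+00  7.500e-02] F [-0.61 -0.75 -0.82] w 0.0429
{'time': 25.425, 'tool_pos': array([ 0.53105675, -0.1401009 ,  0.12428559]), 'eef_rot': array([-1.61253489e-01,  3.13122647e+00, -1.62368871e-03]), 'force': array([-0.61150634, -0.7453993 , -0.82401901]), 'grip_width': 0.04285790372089365, 'joint_positions': array([ 2.76112261e-02,  3.16673124e-01, -1.23468208e-01,  9.83600652e-04,
       -1.12441590e+00,  7.48730241e-02])}
```

View pics/r_wrist.png

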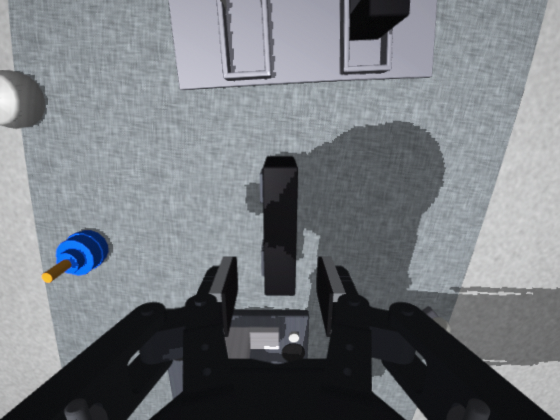

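Emit:
step_arm(
  targets="-0.025 0 0 0; -0.048 0 0 0; -0.048 0 0.03 0; -0.048 0 0.064 0; -0.048 0 0.064 0; -0.036 0 0.064 0; -0.028 0 0.064 0; -0.02 0 0.064 0; -0.012 0 0.064 0; -0.004 0 0.064 0; 0.004 0 0.064 0; 0.008 0 0.064 0",
  hand=0,
)

```text
time: 26.98
tool_pos: [0.5205, -0.1407, 0.0573]
eef_rot: [0.161, -3.137, -0.0]
force: [-0.9, -0.6, -0.8]
grip_width: 0.0001
```

```bash
python3 go.py; python3 look.py s wrist
```

```text
t 26.98 tcp [ 0.5205 -0.1407  0.0573] yaw -174.13 zaxis [-3.e-04  0.e+00 -1.e+00] q [ 0.026  0.368 -0.239 -0.    -0.964  0.076] F [-0.85 -0.58 -0.77] w 0.0001
{'time': 26.975, 'tool_pos': array([ 0.5204723 , -0.14070664,  0.05725476]), 'eef_rot': array([ 1.60819079e-01, -3.13721299e+00, -5.04823603e-05]), 'force': array([-0.85435486, -0.57700126, -0.76878597]), 'grip_width': 6.17306721730265e-05, 'joint_positions': array([ 2.63895106e-02,  3.68308904e-01, -2.38700707e-01, -3.12421022e-05,
       -9.64047867e-01,  7.60621781e-02])}
```

View pics/s_wrist.png

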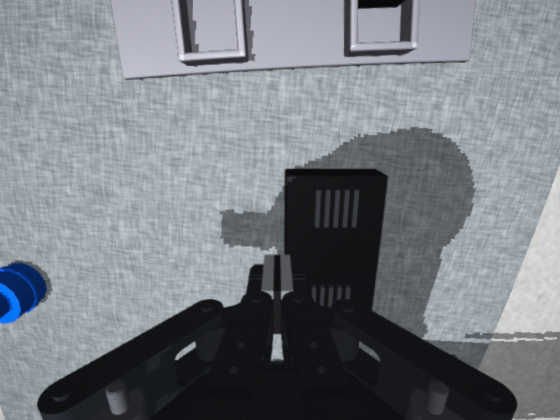

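Emit:
step_arm(
  targets="0 0 -0.04 0; 0.01 0.01 -0.08 0; 0.03 0.03 -0.12 0; 0.04 0.05 -0.13 0; 0.04 0.05 -0.13 0; 0.04 0.05 -0.13 0; 0.04 0.05 -0.13 0",
  hand=100,
)

```text
time: 27.9
tool_pos: [0.4761, -0.0954, 0.1864]
eef_rot: [0.16, -3.136, 0.0]
force: [0.4, -0.7, -0.5]
grip_width: 0.0851
```

```bash
python3 look.py t wrist;python3 go.py;  python3 - <<'E'
import cv2
a=cv2.imread('pics/t_wrist.png')
cv2.imwrite('pics/t1.png',cv2.resize(cv2.convertScaleAbs(a[120:300,200:360],alpha=2.0),None,fx=4.4,fy=4.4,interpolation=cv2.INTER_CUBIC)[:600*2])
E
```

```text
{'time': 27.9, 'tool_pos': array([ 0.47613424, -0.09541379,  0.18635627]), 'eef_rot': array([ 1.60021080e-01, -3.13570531e+00,  2.24773966e-04]), 'force': array([ 0.37754827, -0.65356785, -0.49672788]), 'grip_width': 0.08507486111852917, 'joint_positions': array([ 1.25806657e-01,  1.56663793e-01, -1.68572325e-01,  8.13500586e-06,
       -1.24737275e+00, -2.38338607e-02])}
t 27.95 tcp [ 0.4761 -0.0954  0.1864] yaw -174.16 zaxis [-1.7e-03 -2.0e-04 -1.0e+00] q [ 0.126  0.157 -0.169  0.    -1.247 -0.024] F [ 0.13 -0.38  0.08] w 0.0856
```

View pics/t_wrist.png

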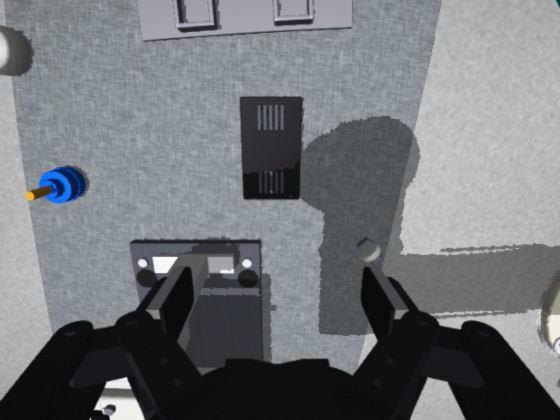

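Run:
```python
import cv2
a=cv2.imread('pics/t_wrist.png')
cv2.imwrite('pics/t1.png',cv2.resize(cv2.convertScaleAbs(a[85:210,220:320],alpha=2.2),None,fx=4.8,fy=4.8,interpolation=cv2.INTER_CUBIC))
```

```text
(no output)
```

View pics/t1.png

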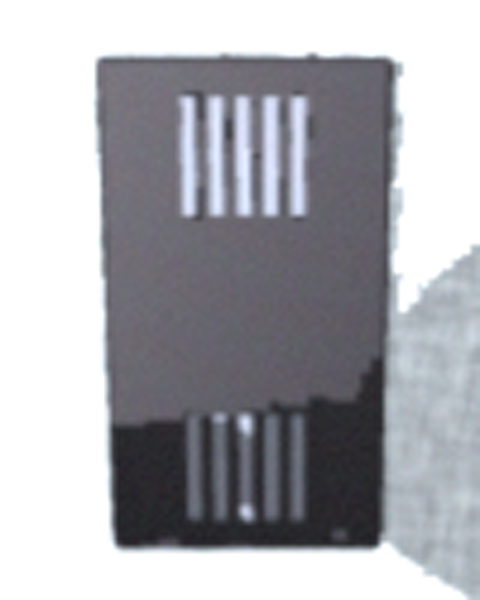

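```bash
python3 - <<'E'
from geo import *
p=(np.array([ 0.47613424, -0.09541379,  0.18635627]),np.array([ 1.60021080e-01, -3.13570531e+00,  2.24773966e-04]))
K=lambda u,v:((u+.5)/4.8-.5+220,(v+.5)/4.8-.5+85)
c=np.array([at_z('wrist',K(*q),.024,p) for q in [(97,60),(394,58),(382,547),(115,547)]]);print(c.round(4),c.mean(0))
d=(c[2]+c[3]-c[0]-c[1])/2;print(np.linalg.norm(d),np.degrees(np.arctan2(-d[0],d[1])),np.linalg.norm(c[0]-c[1]),np.linalg.norm(c[2]-c[3]))
E
python3 go.py .4903 -.1395 .0175 185.9
```

```text
[[ 0.5206 -0.189   0.024 ]
 [ 0.4633 -0.1952  0.024 ]
 [ 0.4535 -0.0973  0.024 ]
 [ 0.5103 -0.0915  0.024 ]] [ 0.48690529 -0.1432459   0.024     ]
0.09824715635963058 5.858338913895033 0.05765619125747806 0.057167401731311976
t 27.95 tcp [ 0.4761 -0.0954  0.1864] yaw -174.16 zaxis [-1.7e-03 -2.0e-04 -1.0e+00] q [ 0.126  0.157 -0.169  0.    -1.247 -0.024] F [ 0.13 -0.38  0.08] w 0.0856
mm [ -9.9 -45.3 168.9] spin -0.06
mm [ -9.9 -45.3 168.9] spin 179.94
```

```bash
python3 go.py .487 -.1425 .015 185.86
```

```text
t 27.95 tcp [ 0.4761 -0.0954  0.1864] yaw -174.16 zaxis [-1.7e-03 -2.0e-04 -1.0e+00] q [ 0.126  0.157 -0.169  0.    -1.247 -0.024] F [ 0.13 -0.38  0.08] w 0.0856
mm [ -6.3 -47.9 171.4] spin -0.02
mm [ -6.3 -47.9 171.4] spin 179.98
```

Emit:
step_arm(
  targets="-0.006 -0.048 0.04 0; -0.006 -0.048 0.09 0; -0.006 -0.048 0.13 0; -0.006 -0.048 0.155 0; -0.006 -0.048 0.168 0; -0.006 -0.048 0.171 0; -0.006 -0.048 0.171 0",
)

```text
time: 28.82
tool_pos: [0.4878, -0.1422, 0.017]
eef_rot: [-0.161, 3.136, -0.0]
force: [0.2, 0.8, -0.1]
grip_width: 0.0855
```

```bash
python3 look.py u wrist;python3 go.py
```

```text
{'time': 28.825, 'tool_pos': array([ 0.48776983, -0.14222257,  0.01697353]), 'eef_rot': array([-1.61217582e-01,  3.13617911e+00, -4.55825533e-04]), 'force': array([ 0.24639151,  0.84646143, -0.08351135]), 'grip_width': 0.0854995954271599, 'joint_positions': array([ 2.52444810e-02,  3.66637068e-01, -3.70007049e-01,  3.47329284e-04,
       -8.32872605e-01,  7.72430619e-02])}
t 28.88 tcp [ 0.4879 -0.1422  0.0172] yaw -174.12 zaxis [ 1.8e-03 -2.0e-04 -1.0e+00] q [ 0.025  0.366 -0.37   0.    -0.833  0.077] F [-0.1  -0.3   0.38] w 0.0853
```

View pics/u_wrist.png

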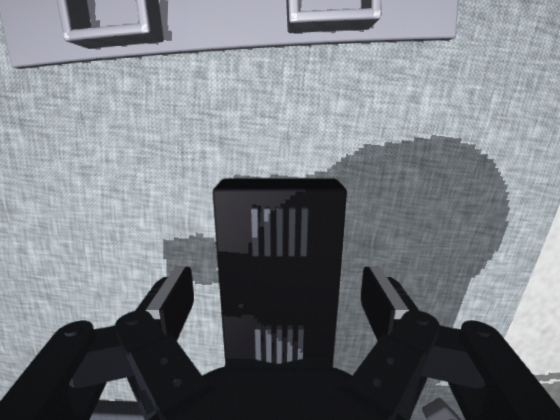

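Emit:
step_arm(
  targets="0 0 0 0; 0 0 0 0; 0 0 0 0; 0 0 0 0",
  hand=0,
)

```text
time: 29.38
tool_pos: [0.4879, -0.1422, 0.0173]
eef_rot: [-0.162, 3.135, -0.001]
force: [-0.6, 0.7, 5.9]
grip_width: 0.0567
```

```bash
python3 go.py
```

```text
t 29.38 tcp [ 0.4879 -0.1422  0.0173] yaw -174.1 zaxis [ 2.e-03 -3.e-04 -1.e+00] q [ 0.025  0.366 -0.37   0.001 -0.833  0.077] F [-0.58  0.66  5.86] w 0.0567
```

Run:
```python
import cv2
a=cv2.imread('pics/k_wrist.png')
cv2.imwrite('pics/k2.png',cv2.resize(a[80:230,290:425],None,fx=4,fy=4,interpolation=cv2.INTER_CUBIC))
cv2.imwrite('pics/k3.png',cv2.resize(a[80:230,425:560],None,fx=4,fy=4,interpolation=cv2.INTER_CUBIC))
```

```text
(no output)
```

View pics/k2.png

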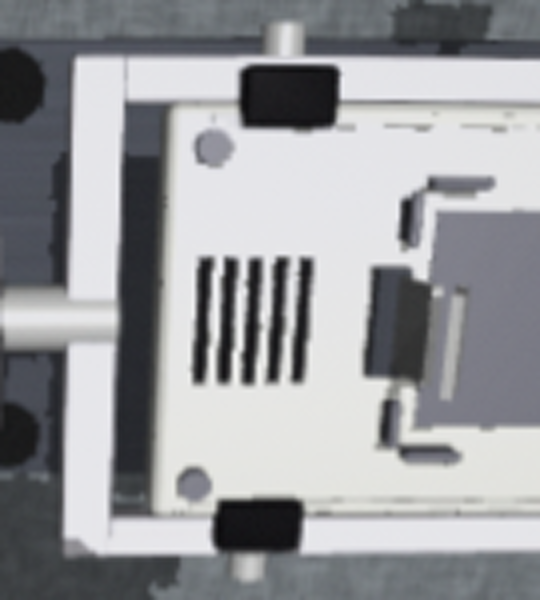

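View pics/k3.png

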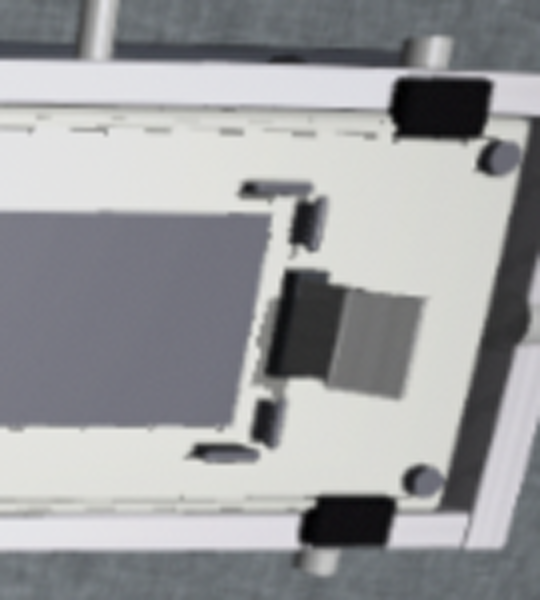

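```bash
cat > bay.py <<'E'
import lev2; from lev2 import *
def f2(obs,pose):
    def res(p): return np.concatenate([proj('wrist',W(p,l,p[3]),pose)[0]-uv for l,uv in obs])
    o=least_squares(res,[.547,.153,.1,0],loss='soft_l1'); print(o.x[:2].round(4),np.degrees(o.x[2:]).round(2),res(o.x).reshape(-1,2).round(1).tolist()); return o.x
A=lambda u,v:np.array([(u+.5)/4-.5+290,(v+.5)/4-.5+80]); B=lambda u,v:np.array([(u+.5)/4-.5+425,(v+.5)/4-.5+80])
f2([((.05,.11,.007),A(165,105)),((-.05,.11,.007),A(152,515)),((-.05,-.11,.007),B(442,512)),((.05,-.11,.007),B(528,118)),((.06,.131,.005),A(75,58)),((-.06,.131,.005),A(65,553)),((-.06,-.131,.005),B(503,548))],
 (np.array([0.4888717 , 0.3095009 , 0.30062188]),np.array([ 2.32623434e+00, -2.11104451e+00,  5.47885789e-05])))
f2([((-h,-L,z),H1(79,113)),((-h,L,z),H2(502,111)),((h,-L,z),H1(133,474)),((h,L,z),H2(453,470)),((-.05,-.11,.007),H1(163,155)),((-.05,.11,.007),H2(418,150))],
 (np.array([0.45260005, 0.14420444, 0.32319792]),np.array([-2.10915453e+00, -2.32798467e+00,  1.80782017e-03])))
E
python3 bay.py
```

```text
[0.5453 0.1546] [ 6.01 -1.73] [[0.2, -1.0], [-0.5, 1.5], [0.5, 0.7], [0.6, -0.9], [-0.2, -0.5], [-0.0, 1.1], [-0.4, 0.1]]
[0.545  0.1534] [ 5.94 -0.34] [[1.0, 0.8], [-0.9, 0.2], [0.5, -0.0], [-0.7, 0.2], [-1.1, -0.8], [1.2, -0.5]]
```

```bash
python3 go.py .534 .263 .32 185.97
```

```text
t 29.38 tcp [ 0.4879 -0.1422  0.0173] yaw -174.1 zaxis [ 2.e-03 -3.e-04 -1.e+00] q [ 0.025  0.366 -0.37   0.001 -0.833  0.077] F [-0.58  0.66  5.86] w 0.0567
mm [ -88.1  398.1 -302.7] spin -0.07
mm [ -88.1  398.1 -302.7] spin 179.93
```

Emit:
step_arm(
  targets="0 0 -0.02 0; 0 0 -0.06 0; 0 0 -0.11 0; -0.005 0.02 -0.16 0; -0.015 0.06 -0.21 0; -0.025 0.11 -0.25 0; -0.035 0.16 -0.28 0; -0.046 0.21 -0.303 0; -0.057 0.26 -0.303 0; -0.068 0.31 -0.303 0; -0.079 0.36 -0.303 0; -0.088 0.398 -0.303 0",
)

```text
time: 30.88
tool_pos: [0.5334, 0.2649, 0.3184]
eef_rot: [0.163, -3.136, 0.001]
force: [0.0, 0.1, -1.6]
grip_width: 0.0568
```

Emit:
step_arm(
  targets="0 0 0 0; 0 0 0 0; 0 0 0 0",
)

```text
time: 31.25
tool_pos: [0.5339, 0.2618, 0.3197]
eef_rot: [-0.159, 3.137, 0.0]
force: [0.2, -0.0, -0.5]
grip_width: 0.0567
```

```bash
python3 look.py v wrist;python3 go.py
```

```text
{'time': 31.25, 'tool_pos': array([0.53386267, 0.26184746, 0.31966267]), 'eef_rot': array([-1.59387214e-01,  3.13720060e+00,  2.38291571e-04]), 'force': array([ 0.19654174, -0.00427957, -0.54753966]), 'grip_width': 0.05670939108943377, 'joint_positions': array([ 7.18729609e-01,  3.41398207e-01,  4.13563833e-01,  9.53052335e-05,
       -1.64259652e+00, -6.17198939e-01])}
t 31.3 tcp [0.5339 0.2619 0.3197] yaw -174.18 zaxis [ 4.e-04  3.e-04 -1.e+00] q [ 0.719  0.341  0.414  0.    -1.643 -0.617] F [ 0.38  0.04 -1.23] w 0.0565
```

View pics/v_wrist.png

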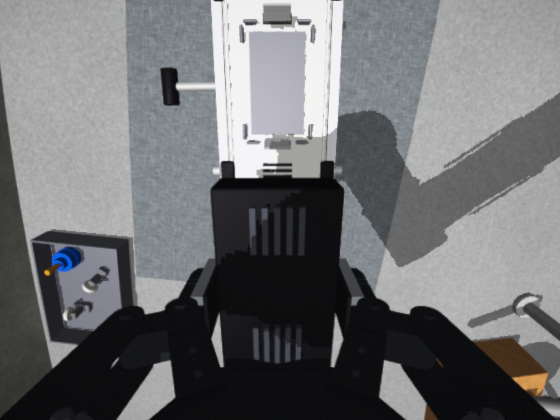

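Run:
```python
import cv2
a=cv2.imread('pics/v_wrist.png')
cv2.imwrite('pics/v1.png',cv2.resize(a[0:150,210:350],None,fx=4,fy=4,interpolation=cv2.INTER_CUBIC))
cv2.imwrite('pics/v2.png',cv2.resize(cv2.convertScaleAbs(a[165:375,200:360],alpha=2.5),None,fx=2.8,fy=2.8,interpolation=cv2.INTER_CUBIC))
```

```text
(no output)
```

View pics/v1.png

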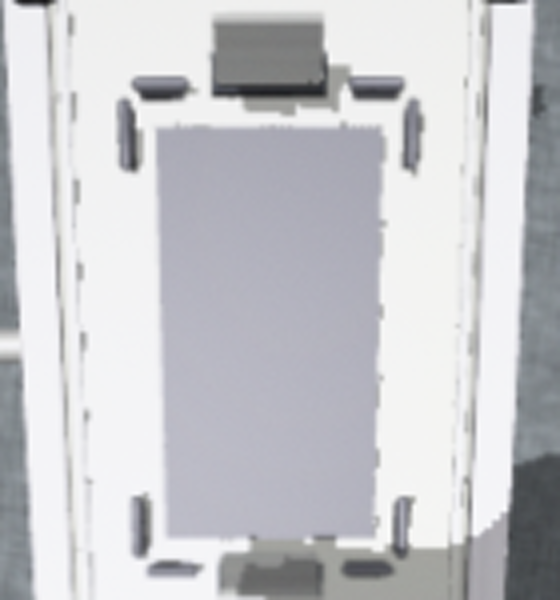

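View pics/v2.png

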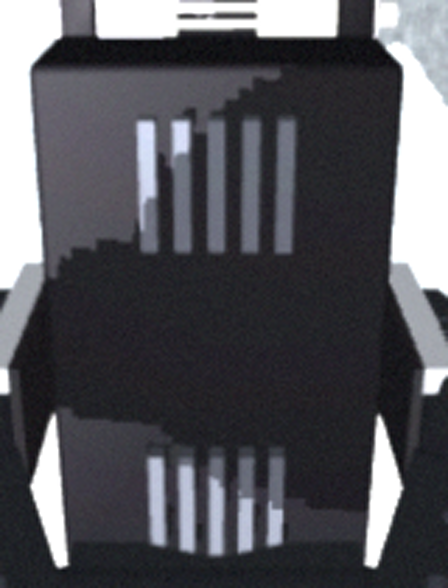

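Run:
```python
from geo import *
p=(np.array([0.53386267, 0.26184746, 0.31966267]),np.array([-1.59387214e-01,  3.13720060e+00,  2.38291571e-04]))
R=Ro.from_rotvec(p[1])
K=lambda u,v:((u+.5)/2.8-.5+200,(v+.5)/2.8-.5+165)
V=lambda u,v:((u+.5)/4-.5+210,(v+.5)/4-.5+0)
I=(np.zeros(3),np.zeros(3))
tl=lambda uv,z: (at_z('wrist',uv,z,I)*1000).round(1)
print('top edge',tl(K(32,68),-.0067),tl(K(402,66),-.0067))
print('bottom edge',tl(K(60,38),.0173),tl(K(380,38),.0173))
for uv,e in [((136,118),-42),((296,118),-42),((143,252),-20),((292,252),-20),((148,458),20),((285,458),20),((148,545),42)]: print('fin',tl(K(*uv),-.0097)[:2],e)
c=np.array([at_z('wrist',V(*q),.147,p) for q in [(157,128),(384,126),(375,537),(167,537)]]);m=c.mean(0)
print('pad',c.round(4),m, 'in tool',(R.inv().apply(m-p[0])*1000).round(1))
d=(c[2]+c[3]-c[0]-c[1])/2;print(np.degrees(np.arctan2(-d[0],d[1])),np.linalg.norm(d),np.linalg.norm(c[0]-c[1]),np.linalg.norm(c[2]-c[3]))
# ribs inner edges
r=np.array([at_z('wrist',V(*q),.151,p) for q in [(128,135),(412,135),(401,527),(141,527)]]);print('ribs',r.round(4),r.mean(0),np.linalg.norm(r[0]-r[1]),np.linalg.norm(r[2]-r[3]),np.linalg.norm(r[0]-r[3]))
r=np.array([at_z('wrist',V(*q),.151,p) for q in [(162,88),(376,88),(368,568),(175,568)]]);print('endribs',r.round(4),r.mean(0),np.linalg.norm(r[0]-r[3]))
```

```text
top edge [-28.5 -50.4  -6.7] [ 28.1 -50.7  -6.7]
bottom edge [-28.6 -50.1  17.3] [ 29.3 -50.1  17.3]
fin [-12.5 -43.3] -42
fin [ 11.8 -43.3] -42
fin [-12.1 -20.8] -20
fin [ 11.8 -20.8] -20
fin [-12.4  19.6] 20
fin [11.8 19.6] 20
fin [-13.   39.4] 42
pad [[0.5756 0.11   0.147 ]
 [0.524  0.1044 0.147 ]
 [0.5145 0.196  0.147 ]
 [0.5661 0.2012 0.147 ]] [0.54504521 0.15291719 0.147     ] in tool [  -0.  -109.5  172.6]
5.896670808316362 0.09188089134096487 0.051929274241001085 0.05184928253161999
ribs [[0.5816 0.1131 0.151 ]
 [0.5177 0.1066 0.151 ]
 [0.5089 0.1928 0.151 ]
 [0.5723 0.1992 0.151 ]] [0.54510335 0.1529135  0.151     ] 0.06421787428118056 0.06381721631382942 0.08666293549833946
endribs [[0.5747 0.1027 0.151 ]
 [0.5269 0.0979 0.151 ]
 [0.5157 0.2034 0.151 ]
 [0.5633 0.2083 0.151 ]] [0.54513328 0.15308526 0.151     ] 0.10612155079899885
```

Emit:
step_arm(
  targets="0 -0.05 0 0; 0 -0.1 0 -0.1; 0 -0.1085 0.03 -0.1; 0 -0.1085 0.07 -0.1; 0 -0.1085 0.1 -0.1; 0 -0.1085 0.108 -0.1; 0 -0.1085 0.108 -0.1; 0 -0.1085 0.108 -0.1",
)

```text
time: 32.3
tool_pos: [0.5458, 0.155, 0.2131]
eef_rot: [-0.164, 3.134, 0.001]
force: [0.4, 0.2, -2.5]
grip_width: 0.0566
```

```bash
python3 look.py w wrist scene top;python3 go.py .5452 .1535 .1643 185.95;python3 - <<'E'
import cv2
a=cv2.imread('pics/w_wrist.png')
cv2.imwrite('pics/w1.png',cv2.resize(cv2.convertScaleAbs(a[60:380,170:390],alpha=1.6),None,fx=1.8,fy=1.8,interpolation=cv2.INTER_CUBIC))
E
```

```text
{'time': 32.3, 'tool_pos': array([0.54579503, 0.15503105, 0.21307109]), 'eef_rot': array([-1.63535237e-01,  3.13441101e+00,  1.48369659e-03]), 'force': array([ 0.40351296,  0.22637509, -2.54915088]), 'grip_width': 0.05663886608418823, 'joint_positions': array([ 5.52721804e-01,  2.98481940e-01,  8.53053379e-02,  5.84690679e-04,
       -1.35460602e+00, -4.48592591e-01])}
t 32.45 tcp [0.5454 0.1551 0.2124] yaw -174.02 zaxis [ 1.8e-03  9.0e-04 -1.0e+00] q [ 0.553  0.299  0.084  0.    -1.354 -0.449] F [ 0.44 -0.04 -1.07] w 0.0566
mm [ 0.5 -1.6 48.1] spin 0.03
mm [ 0.5 -1.6 48.1] spin -179.97
```

View pics/w1.png

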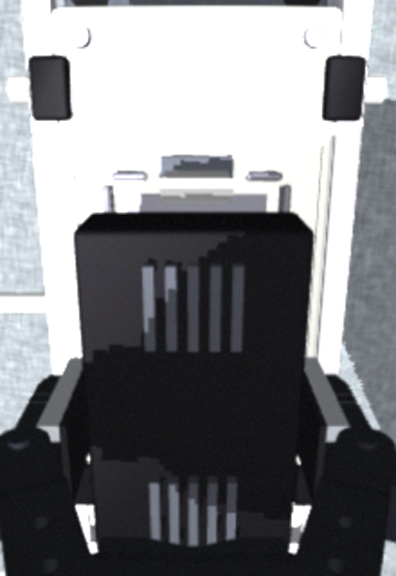

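Run:
```python
import cv2
a=cv2.imread('pics/w_wrist.png')
cv2.imwrite('pics/w2.png',cv2.resize(a[130:210,210:350],None,fx=5.5,fy=5.5,interpolation=cv2.INTER_CUBIC))
```

```text
(no output)
```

View pics/w2.png

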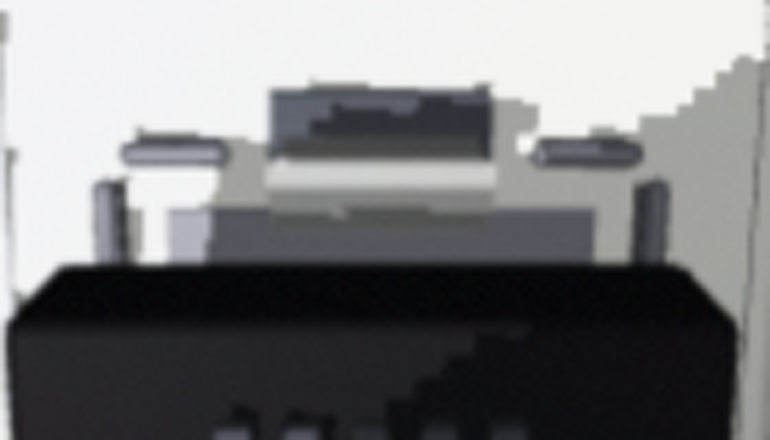

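Run:
```python
from geo import *
I=(np.zeros(3),np.zeros(3))
K=lambda u,v:((u+.5)/5.5-.5+210,(v+.5)/5.5-.5+130)
tl=lambda uv,z: (at_z('wrist',uv,z,I)*1000).round(2)
zb=.2128-.147
print('pad',tl(K(167,209),zb),tl(K(595,209),zb)); print('sideribs',tl(K(110,182),zb-.008),tl(K(650,182),zb-.008))
print('mod bottom',tl(K(62,266),.0173),tl(K(688,266),.0173)); print('mod top',tl(K(8,328),-.0067),tl(K(735,328),-.0067))
print('endrib',tl(K(175,145),zb-.008),tl(K(588,145),zb-.008))
```

```text
pad [-24.99 -47.51  65.8 ] [ 26.84 -47.5   65.8 ]
sideribs [-30.46 -51.99  57.8 ] [ 31.97 -51.97  57.8 ]
mod bottom [-28.73 -50.3   17.3 ] [ 28.9  -50.28  17.3 ]
mod top [-28.58 -50.24  -6.7 ] [ 28.09 -50.22  -6.7 ]
endrib [-22.78 -56.21  57.8 ] [ 24.63 -56.2   57.8 ]
```

Emit:
step_arm(
  targets="0.0007 -0.0013 0.01 0; 0.0007 -0.0013 0.018 0; 0.0007 -0.0013 0.024 0; 0.0007 -0.0013 0.028 0; 0.0007 -0.0013 0.032 0; 0.0007 -0.0013 0.032 0",
)

```text
time: 33.2
tool_pos: [0.5443, 0.1535, 0.1786]
eef_rot: [0.164, -3.137, -0.0]
force: [1.2, 1.4, -1.8]
grip_width: 0.0566
```

```bash
python3 go.py;python3 look.py x wrist
```

```text
t 33.2 tcp [0.5443 0.1535 0.1786] yaw -174.03 zaxis [-7.e-04 -0.e+00 -1.e+00] q [ 0.551  0.314  0.019 -0.    -1.276 -0.447] F [ 1.24  1.37 -1.84] w 0.0566
{'time': 33.2, 'tool_pos': array([0.54430422, 0.15354479, 0.17863553]), 'eef_rot': array([ 1.63537844e-01, -3.13667601e+00, -1.65117400e-05]), 'force': array([ 1.23640929,  1.37276697, -1.83997302]), 'grip_width': 0.056607888404445375, 'joint_positions': array([ 5.51262877e-01,  3.14062853e-01,  1.87584496e-02, -3.37988659e-04,
       -1.27606315e+00, -4.46984317e-01])}
```

View pics/x_wrist.png

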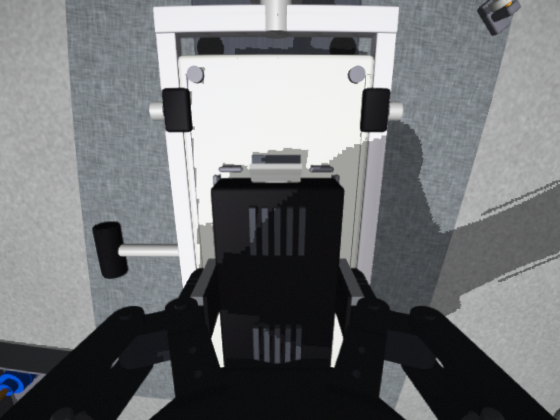

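Emit:
step_arm(
  targets="0 0 0.003 0; 0 0 0.006 0; 0 0 0.008 0; 0 0 0.008 0",
)

```text
time: 33.75
tool_pos: [0.5444, 0.1535, 0.171]
eef_rot: [0.164, -3.137, -0.0]
force: [1.5, 1.3, -0.5]
grip_width: 0.0568
```

```bash
python3 go.py;python3 look.py y wrist
```

```text
t 33.75 tcp [0.5444 0.1535 0.171 ] yaw -174.03 zaxis [-2.e-04 -0.e+00 -1.e+00] q [ 0.551  0.318  0.005 -0.    -1.257 -0.447] F [ 1.53  1.31 -0.5 ] w 0.0568
{'time': 33.75, 'tool_pos': array([0.54436375, 0.15352072, 0.17101719]), 'eef_rot': array([ 1.63664037e-01, -3.13708092e+00, -9.17874127e-06]), 'force': array([ 1.5336333 ,  1.31202749, -0.502545  ]), 'grip_width': 0.0568203158887426, 'joint_positions': array([ 5.51296368e-01,  3.18281415e-01,  4.75819889e-03, -1.28875898e-04,
       -1.25748577e+00, -4.47009536e-01])}
```

View pics/y_wrist.png

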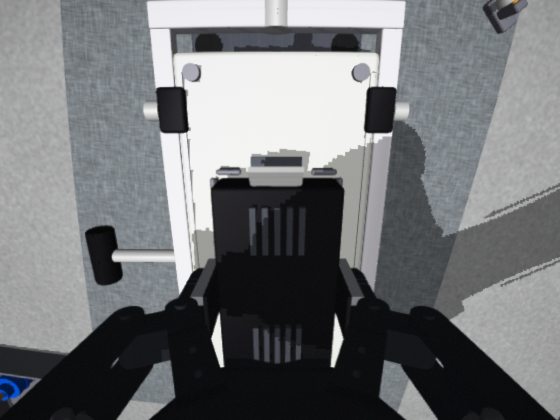

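Emit:
step_arm(
  targets="0 0 0.002 0; 0 0 0.004 0; 0 0 0.006 0; 0 0 0.008 0; 0 0 0.008 0",
)

```text
time: 34.42
tool_pos: [0.5441, 0.1533, 0.1643]
eef_rot: [-0.164, 3.137, -0.0]
force: [-4.9, 0.5, 7.4]
grip_width: 0.0566
```

```bash
python3 go.py;python3 look.py z wrist
```

```text
t 34.42 tcp [0.5441 0.1533 0.1643] yaw -174.01 zaxis [ 2.e-04 -2.e-04 -1.e+00] q [ 0.551  0.322 -0.008  0.    -1.241 -0.447] F [-4.86  0.5   7.42] w 0.0566
{'time': 34.425, 'tool_pos': array([0.54411507, 0.15332569, 0.16430503]), 'eef_rot': array([-1.64105951e-01,  3.13715745e+00, -3.54856044e-04]), 'force': array([-4.86373635,  0.49585474,  7.41927307]), 'grip_width': 0.05656344650069155, 'joint_positions': array([ 5.51480534e-01,  3.21585617e-01, -8.32600645e-03,  2.83481265e-04,
       -1.24086478e+00, -4.47046851e-01])}
```

View pics/z_wrist.png

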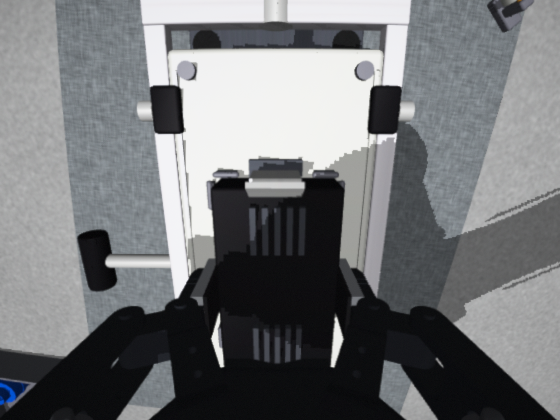

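Emit:
step_arm(
  targets="0 0 0.001 0; 0 0 0.002 0; 0 0 0.003 0; 0 0 0.003 0",
)

```text
time: 34.98
tool_pos: [0.5441, 0.1534, 0.1642]
eef_rot: [-0.165, 3.135, 0.0]
force: [-11.2, 1.0, 22.3]
grip_width: 0.0566
```

```bash
python3 go.py;python3 look.py aa wrist
python3 - <<'E'
import cv2
for n in('z','aa'):
    a=cv2.imread(f'pics/{n}_wrist.png')
    cv2.imwrite(f'pics/{n}2.png',cv2.resize(a[140:220,200:350],None,fx=5,fy=5,interpolation=cv2.INTER_CUBIC))
E
```

```text
t 34.98 tcp [0.5441 0.1534 0.1642] yaw -173.99 zaxis [ 2.4e-03  4.0e-04 -1.0e+00] q [ 5.520e-01  3.200e-01 -1.100e-02  1.000e-03 -1.238e+00 -4.470e-01] F [-11.19   0.98  22.34] w 0.0566
{'time': 34.975, 'tool_pos': array([0.5441218 , 0.15337327, 0.16422568]), 'eef_rot': array([-1.64629022e-01,  3.13489690e+00,  4.24497547e-04]), 'force': array([-11.18744446,   0.98196007,  22.33795418]), 'grip_width': 0.0565818909794661, 'joint_positions': array([ 5.51953315e-01,  3.20170145e-01, -1.08243992e-02,  9.53036096e-04,
       -1.23758670e+00, -4.47330482e-01])}
```

View pics/z2.png

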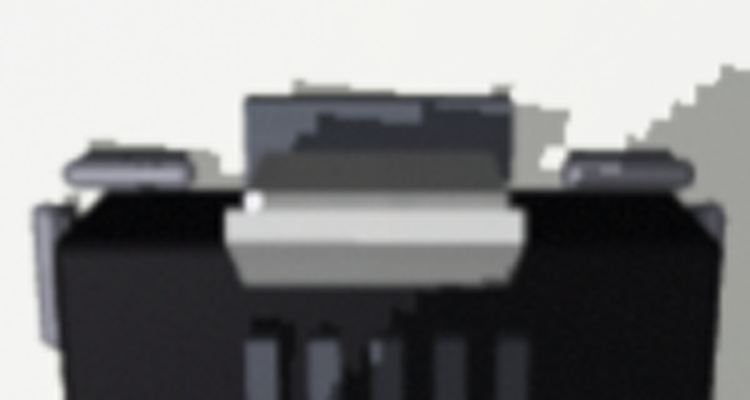

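View pics/aa2.png

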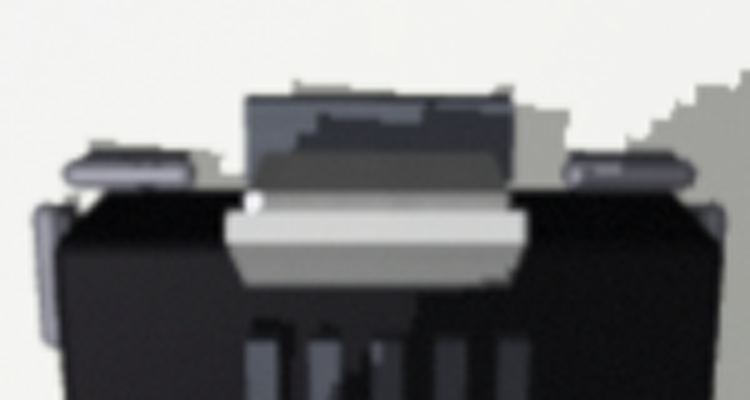

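Emit:
step_arm(
  targets="0 0 -0.002 0; 0 0 -0.003 0; 0 0 -0.003 0",
)

```text
time: 35.4
tool_pos: [0.5442, 0.1534, 0.1643]
eef_rot: [-0.164, 3.137, -0.0]
force: [-4.6, 0.2, 9.5]
grip_width: 0.0566
```

Emit:
step_arm(
  targets="0 0 0 0; 0 0 0 0; 0 0 0 0; 0 0 -0.02 0; 0 0 -0.06 0; 0 0.05 -0.11 0; 0 0.109 -0.155 0; 0 0.109 -0.155 0; 0 0.109 -0.155 0; 0 0.109 -0.155 0",
  hand=90,
)

```text
time: 36.65
tool_pos: [0.5329, 0.2613, 0.3173]
eef_rot: [0.163, -3.136, 0.001]
force: [0.7, 0.5, -0.1]
grip_width: 0.077
```

```bash
python3 look.py ab wrist scene;python3 go.py
python3 - <<'E'
import cv2
a=cv2.imread('pics/ab_wrist.png')
cv2.imwrite('pics/ab1.png',cv2.resize(a[0:200,190:370],None,fx=3,fy=3,interpolation=cv2.INTER_CUBIC))
a=cv2.imread('pics/ab_scene.png')[205:320,310:485]; cv2.imwrite('pics/ab3.png',cv2.resize(a,None,fx=4.5,fy=4.5,interpolation=cv2.INTER_CUBIC))
E
```

```text
{'time': 36.65, 'tool_pos': array([0.53291828, 0.26130438, 0.31731373]), 'eef_rot': array([ 1.63133493e-01, -3.13591877e+00,  1.40357940e-03]), 'force': array([ 0.67338791,  0.51831078, -0.13148954]), 'grip_width': 0.07696783342702555, 'joint_positions': array([ 7.18931750e-01,  3.40248797e-01,  4.06146138e-01, -1.84645923e-04,
       -1.63837279e+00, -6.14995851e-01])}
t 36.75 tcp [0.533  0.2609 0.3174] yaw -174.08 zaxis [-0.0013 -0.0011 -1.    ] q [ 0.718  0.34   0.406 -0.    -1.639 -0.615] F [-0.47  0.07  0.1 ] w 0.0769
```

View pics/ab1.png

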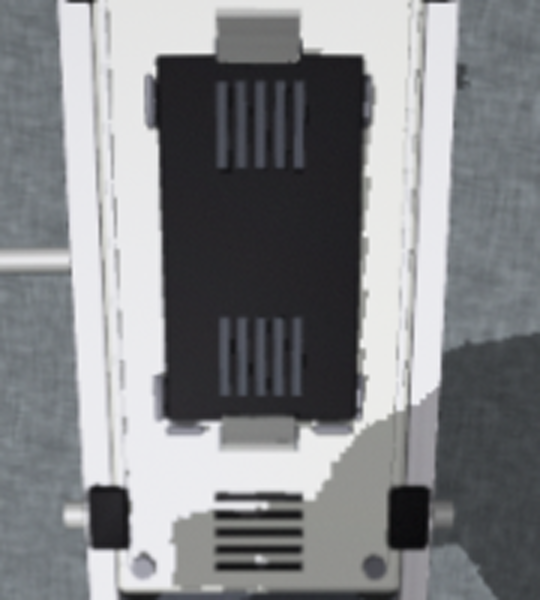

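View pics/ab3.png

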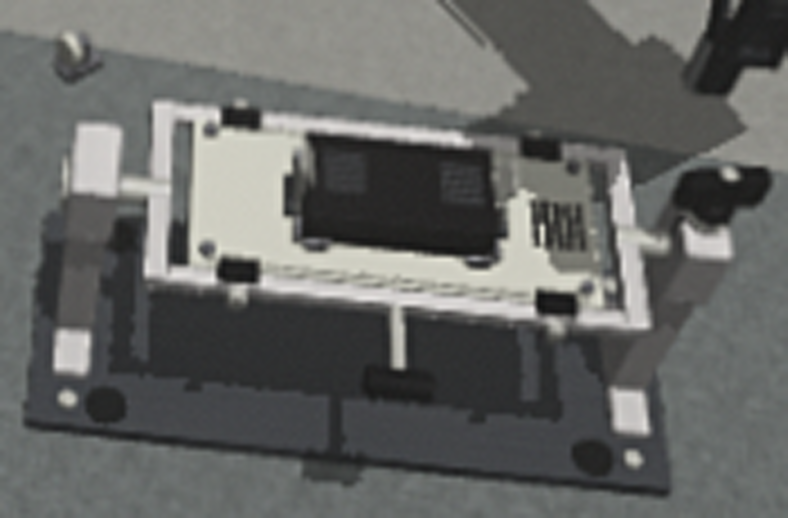

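```bash
python3 -c "
from plant import ctrl
s=ctrl.sense();print(s['time'],s['force']);print(ctrl.close_job())"
```

```text
36.75 [-0.46760217  0.06692433  0.10223251]
the job is handed in; nothing more can be done
None
```

The job is done and handed in at 36.8 s of the 72 s allowed.

- **Frame:** I swung the panel over by its T-grip. The first check showed it about 6.5° off level, so I pressed the grip down with closed fingertips. After that the camera fits ranged from −1.7° to +1.7°, depending on the view; I did not resolve this further.
- **Lock:** I turned the wing knob 79° clockwise (about 1.38 rad, against the 1.15 rad needed). The last pictures still show it turned and the frame in the same place.
- **Knob grasp:** My first grasp on the knob was too low and caught what looked like its hub, with about 17 N on the wrist. I reopened and gripped the wing higher before turning.
- **Module:** I drew it from the rack, stood it on the counter and let go. I then tipped it over so it lay flat with its fins up. I took it again across its width and pressed it into the bay.
- **Seating:** It stopped at the height I expected when fully home. It did not move further at 22 N, and both clip noses show over its ends.

I did not touch the shorter unit, cartridge, handle or roller. At the end the arm was clear of everything and the wrist force read about zero.

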